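# Hook the hot tank's lid shut with the reach hook

## Robot

A 6-joint arm with a two-finger parallel gripper is mounted at the origin on the work surface. World frame = base frame: x ahead of the robot, y to its left, z up, the work surface at z = 0. Lengths are in m, angles in degrees, forces in N, time in s.
With the tool pointing down it reaches from about 0.375 to 0.9 m from the base axis. Payload 3.1 kg.
Tool frame: the origin (TCP) lies between the finger pads; the fingertips stand 22 mm ahead of it and the grasp point (between the pads) lies 3 mm ahead of it; y points along the fingers, x is the direction in which the jaws open and shut, and the axes are right-handed (so a half turn about y gives the same grasp; the last joint's range is limited). The gripper opens to 87 mm and grips with 3 to 60 N. Pads are 19 mm wide; open, the fingers measure 117 mm over their backs; the gripper's body (75 mm by 190 mm) begins 51 mm behind the grasp point.
Start: joints at [-80.644, 30.224, 82.088, -0, 67.689, -10.227], TCP at [0.21, -0.589, 0.245] pointing down, gripper open.
Joint ranges: [-176.69, 176.69], [-43.24, 126.21], [12.49, 139.97], [-82, 262], [0, 151.66], [-163.58, 163.58]. Speed limits (degrees/s): [159.86, 159.86, 180, 180, 180, 180].

## Interface

Orientations are given as a 3x3 rotation matrix whose columns are the frame's x, y, z axes.
In Python, from rig import bot, imaging, workorder gives the robot as it stands. The module is installed in compiled form; this text tells all that it offers.
- The arm moves only by the tool drive_tool, never from a script. Its argument "commands" is a list of rows, each an object of numbers: "dx", "dy", "dz": the shift along the tool's x, y, z normalised to -1 to 1, where 1 is 4 cm; "wx", "wy", "wz": the turn, a rotation vector about the tool's x, y, z normalised to -1 to 1, where 1 is pi/2 rad; "grip": the finger opening in mm, from 0 to 87. In form: [{"dx": .., "dy": .., "dz": .., "wx": .., "wy": .., "wz": .., "grip": ..}, ...]. A call has 1 to 8 rows; each row shifts and turns the commanded pose from where the row before left it, along the tool's axes as they then stand; what a row does not reach is not made up. A row lasts 1/8 s, in which the tool goes at most 62.5 mm and 10.7 degrees, less where a joint would pass 70% of its speed; a pose out of reach is approached as far as the arm can. A call with a number of a shift or a turn outside -1 to 1 is refused whole. A call with a gripper value outside its range is refused whole. The fingers move at their own pace and stop on an object; the grip force is fixed at half the most. Time passes only in rows, so rows that do not move let the fingers close. It gives the time, the measured TCP pose, the force and the opening at its end, in the units of the state.
- bot.read_state(): the state, without advancing time (a new reading comes with each control period).
- imaging.capture(name): name is "side" or "top"; returns (picture, depth): 400x640x3 uint8, red, green, blue; 400x640 float32, m along the optical axis (not along the pixel's ray), 0 where there is no reading.
- imaging.get_calibration(name): a dict with "mtx" (3x3 intrinsics, pixels), "dist" ([k1, k2, p1, p2, k3] as OpenCV has them; the pictures are not rectified), "world_to_cam" (4x4, takes a point from world to camera coordinates). Camera axes: x right, y down, z forward; pixel columns grow to the right and rows downward; lengths in m; the calibration is good to about 2 mm. A picture is of the moment at which its call begins. get_calibration takes no time and is no camera call.
- workorder.hand_in(): hands the job in, once; it reports no verdict.
The state is a dict: "time_s": time; "joint_positions": joint angles; "qvel": joint speeds; "tau": joint torques, N m; "position": TCP position; "tcp_rot": TCP orientation; "force": force on the tool from outside, world axes, zero at the start; "moment": the same for the moment, N m; "opening": opening from 0.0 (shut) to 1.0 (fully open).
Only numpy, scipy, OpenCV 4.12 (cv2) and the standard library are available. Lean on these libraries where they do the work, as an engineer would, in place of code of your own. Each camera call takes 0.05 s, during which the arm holds its last target. There are 200 camera calls.

## Task

The lid of the hot parts-cleaning tank stands thrown back: take the reach hook, put its prong through the ring eye on the lid, pull the lid over and ease it down without letting it drop. With the prong still in the eye press the lid home, by feel and without forcing it, until the roller catch snaps in and it is fully shut; keep hand and arm off the hot tank and lid. Then lay the hook down flat on the bench again, with everything else left where it is.

Things in the scene. Friction and masses are not known exactly. Their poses are not given: they have to be found in the camera images.
- rod_grip (a point): Reach hook: loose, 340 mm long, 220 g, lying flat. Wooden handle of rectangular section (140 long, 24 wide, 30 tall), then a steel shaft 9 mm thick with a prong bent square at its end. Point: on the handle's middle axis (15 mm above its underside), 35 mm behind its front end, near the balance point: grip here across the 24 mm. Axes: x along the shaft to the prong, y the way the prong points, z up.
- rod_hook (a point): Middle of the hook's prong, 230 mm ahead (+x) and 18 mm to the side (+y) of rod_grip, at the same height. The prong, 7 mm thick, runs square from the shaft's axis along +y and ends 39 mm from it. Held level, the hook turns in the fingers when its tip is pressed down with about 3 N; with the handle raised, so that the shaft slopes some 40 degrees down to the prong, it takes more.
- tank: Heated parts-cleaning tank, fixed: low grey steel box 300 (x) by 200 (y) mm, rim 112 mm above the bench, control box on its +x end. Origin: on the bench under the middle of the box. The lid is hinged along the +y side and is thrown back towards +y; the front is the -y side. A spring roller catch stands out 41 mm from the front at x = -100 mm, up to 96 mm above the bench.
- eye (a point): Centre of the ring eye that stands out from the middle of the lid's free edge, 228 mm from the hinge line. Its 18 mm hole goes through along the tank's x axis, so a prong enters sideways and can turn in it; the ring is 28 mm over all and is bent by more than 10 N. With the lid shut it is 128 mm in front (-y) of the tank's origin and 110 mm above the bench.
- hinge (a point): A point on the hinge line, half-way along it, 115 mm above the bench and 100 mm to +y of the tank's origin. The hinge line runs along the tank's x axis.
- lid (a joint): Angle of the steel lid (312 by 208 mm, about 0.45 kg): 0 shut and level, 1.57 upright, 1.95 thrown right back. The hinge is stiff (0.15 N m): the lid stays put near upright but falls once more than about 15 to 20 degrees over. It first comes to rest on the catch at about 0.05, then needs 3 to 4.5 N more, down at the eye, to snap through to 0.
- can_mid (a point): Bystander: upright spray can, 52 mm diameter, 140 tall; its middle.
- jar_mid (a point): Bystander: small closed grease jar, 60 mm diameter, 55 tall; its middle.
- tape_mid (a point): Bystander: roll of tape lying flat, 100 mm outside diameter, 25 tall; its middle.
- wrench_mid (a point): Bystander: wrench lying flat, 180 mm long; its middle.
- driver_mid (a point): Bystander: screwdriver lying flat, 200 mm long; its middle.
- hammer_mid (a point): Bystander: hammer lying flat, 260 mm long; the middle of its length.
- socket_mid (a point): Bystander: long socket standing upright, 28 mm diameter, 50 tall; its middle.

How it is judged:
By the outcome, as a careful person would: the job done as asked, in the order asked, and still so for the second after the job is handed in, with the robot touching nothing.
It also fails if it takes over 64 s, if anything falls off the work surface, if the arm or the gripper's body presses on something with over 40 N, if the wrist force passes 120 N, or if a joint passes its speed limit or range.

## Working session

There is one attempt and no reset: what is moved stays moved. The work goes in short steps, Python scripts to look and compute and a tool call to move; the robot and the scene stay as the last step left them, time stands still between calls to the robot, and variables do not carry over. Pictures are saved under pics/ and viewed, on a budget of 10 in all, crops included, one or two more only if the job needs it, and the job is handed in when it is done.

Besides the shell and the picture viewer there is one more tool, called after "Request:" as name([rows], argument=value, ...), one row to a line, values as JSON. drive_tool: Moves the arm, as the interface text tells. Its arguments: {"type":"object","properties":{"commands":{"type":"array"}},"required":["commands"]}

```bash
mkdir -p pics; cat > h.py <<'E'
import numpy as np, cv2
from rig import bot, imaging, workorder
def cap(n):
    p,d=imaging.capture(n); return p,d
def save(p,f): cv2.imwrite('pics/'+f,p[:,:,::-1])
def cal(n):
    c=imaging.get_calibration(n); return np.array(c['mtx']),np.array(c['dist']),np.array(c['world_to_cam'])
def onplane(n,uv,z):
    K,D,T=cal(n); uv=np.array(uv,float).reshape(-1,1,2)
    q=cv2.undistortPoints(uv,K,D).reshape(-1,2); R=T[:3,:3]; o=-R.T@T[:3,3]
    d=np.c_[q,np.ones(len(q))]@R
    return o+d*((z-o[2])/d[:,2])[:,None]
def bydepth(n,uv,dep):
    K,D,T=cal(n); uv=np.array(uv,float).reshape(-1,1,2)
    q=cv2.undistortPoints(uv,K,D).reshape(-1,2); dep=np.atleast_1d(dep)
    return (np.c_[q,np.ones(len(q))]*dep[:,None]-T[:3,3])@T[:3,:3]
def proj(n,P):
    K,D,T=cal(n); return cv2.projectPoints(np.array(P,float).reshape(-1,1,3),cv2.Rodrigues(T[:3,:3])[0],T[:3,3],K,D)[0].reshape(-1,2)
E
python3 - <<'E'
from h import *
for n in('top','side'):
    p,d=cap(n); save(p,n+'0.png'); np.savez(n+'0.npz',p=p,d=d)
    K,D,T=cal(n); print(n,K[0,0],(-T[:3,:3].T@T[:3,3]).round(3),T[2,:3].round(2))
E
```

```text
top 367.80780656873895 [ 0.397 -0.065  1.182] [ 0.15 -0.01 -0.99]
side 514.7171964915386 [0.302 0.837 0.942] [ 0.21 -0.71 -0.67]
```

View pics/top0.png

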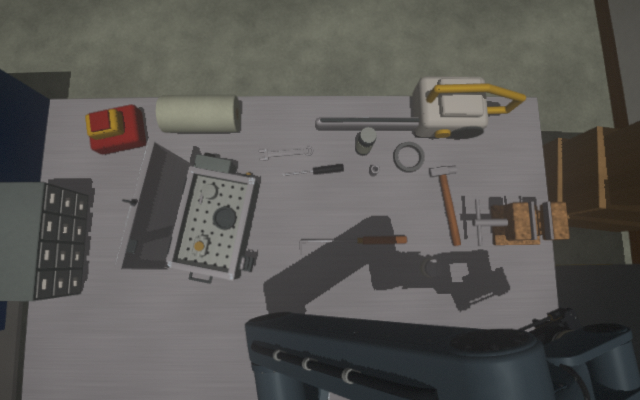

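View pics/side0.png

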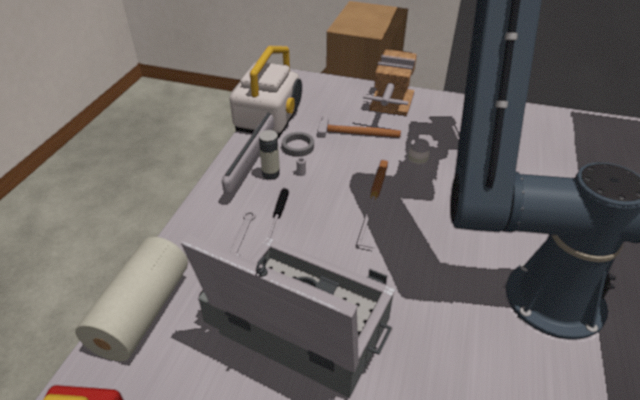

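Top view: the hook lies with its handle at about (383,240) and its prong at (301,243), pointing toward the robot. The tank is centred at about (215,222) with the lid thrown back to the left, and the eye is near (130,202). The side view agrees, with the prong at (365,246) and the tank bottom centre.

```bash
python3 - <<'E'
from h import *
t=np.load('top0.npz');p,d=t['p'],t['d']
hsv=cv2.cvtColor(p,cv2.COLOR_RGB2HSV)
m=((hsv[...,0]<18)&(hsv[...,1]>110)&(hsv[...,2]>60)).astype(np.uint8); m[:,:340]=0;m[:,420:]=0;m[:225]=0;m[260:]=0
ys,xs=np.nonzero(m); uv=np.c_[xs,ys]; W=onplane('top',uv,.03)
print('handle box',cv2.minAreaRect((W[:,:2]*1000).astype(np.float32)))
print('prong/shaft',onplane('top',[(300,241),(301,247),(330,240),(355,239.5)],.015).round(3))
# tank rim: points with height .10-.12 in region
yy,xx=np.mgrid[130:300,100:280]; uv=np.c_[xx.ravel(),yy.ravel()]; dd=d[uv[:,1],uv[:,0]]; ok=dd>0
P=bydepth('top',uv[ok],dd[ok]); 
r=(abs(P[:,2]-.112)<.008)&(uv[ok][:,0]>168); print('rim',r.sum(),cv2.minAreaRect((P[r,:2]*1000).astype(np.float32)))
hi=P[:,2]>.20; H=P[hi]; print('lid n',hi.sum(),H.max(0).round(3),H.min(0).round(3))
e=(uv[ok][:,0]>120)&(uv[ok][:,0]<140)&(abs(uv[ok][:,1]-202)<6)&hi
for a,b in zip(uv[ok][e],P[e]): 
    if a[0]%2==0 and a[1]%2==0: print(a,b.round(3),end=' ')
print({k:np.round(v,3) for k,v in bot.read_state().items()})
big=np.hstack([cv2.resize(p[140:290,105:265],None,fx=2.4,fy=2.4,interpolation=3)[:360],cv2.resize(p[215:265,290:410],None,fx=3.3,fy=3.3,interpolation=3)[:1].repeat(360,0)*0])
a=cv2.resize(p[130:290,105:265],(400,400),interpolation=3); b=cv2.resize(p[215:265,290:410],(400,167),interpolation=3)
s=np.load('side0.npz')['p'][150:370,180:400]; s=cv2.resize(s,(400,400),interpolation=3)
o=np.zeros((570,800,3),np.uint8); o[:400,:400]=a;o[:400,400:]=s;o[400:567,:400]=b; save(o,'c1.png')
E
```

```text
handle box ((454.4147644042969, -334.21160888671875), (28.74124526977539, 15.657378196716309), 89.42960357666016)
prong/shaft [[ 0.453 -0.018  0.015]
 [ 0.434 -0.022  0.015]
 [ 0.456 -0.113  0.015]
 [ 0.456 -0.193  0.015]]
rim 2242 ((525.7364501953125, 237.43572998046875), (204.64566040039062, 340.8331298828125), 78.56876373291016)
lid n 3972 [0.686 0.406 0.357] [0.375 0.308 0.2  ]
[132 198] [0.543 0.372 0.318] [134 198] [0.543 0.366 0.32 ] [136 198] [0.543 0.361 0.32 ] [138 198] [0.542 0.355 0.322] [122 200] [0.533 0.379 0.35 ] [124 200] [0.533 0.373 0.353] [126 200] [0.532 0.366 0.356] [132 200] [0.537 0.367 0.327] [134 200] [0.537 0.364 0.323] [136 200] [0.538 0.36  0.322] [138 200] [0.538 0.356 0.32 ] [126 202] [0.53  0.375 0.338] [128 202] [0.528 0.363 0.352] [130 202] [0.528 0.359 0.352] [132 202] [0.529 0.358 0.345] [134 202] [0.53  0.357 0.337] [136 202] [0.533 0.359 0.323] [138 202] [0.533 0.354 0.323] [130 204] [0.528 0.373 0.324] [132 204] [0.528 0.368 0.324] [134 204] [0.527 0.361 0.328] [136 204] [0.528 0.359 0.322] [138 204] [0.528 0.355 0.32 ] [130 206] [0.524 0.375 0.319] [132 206] [0.524 0.37  0.318] [134 206] [0.523 0.364 0.321] [136 206] [0.523 0.358 0.324] [138 206] [0.527 0.367 0.296] {'time_s': np.float64(0.1), 'joint_positions': array([-8.0644e+01,  3.0274e+01,  8.2149e+01, -1.0000e-03,  6.7690e+01,
       -1.0227e+01]), 'qvel': array([-0.036, -0.089, -0.273,  0.04 , -0.064,  0.012]), 'tau': array([-1.0000e-03, -4.4099e+01, -1.7715e+01,  6.4000e-02,  5.3000e-02,
       -0.0000e+00]), 'position': array([ 0.209, -0.588,  0.244]), 'tcp_rot': array([[ 0.335, -0.   ,  0.942],
       [-0.942,  0.002,  0.335],
       [-0.002, -1.   ,  0.   ]]), 'force': array([ 0.138, -0.289,  0.296]), 'moment': array([-0.004, -0.044, -0.01 ]), 'opening': np.float64(1.0)}
```

View pics/c1.png

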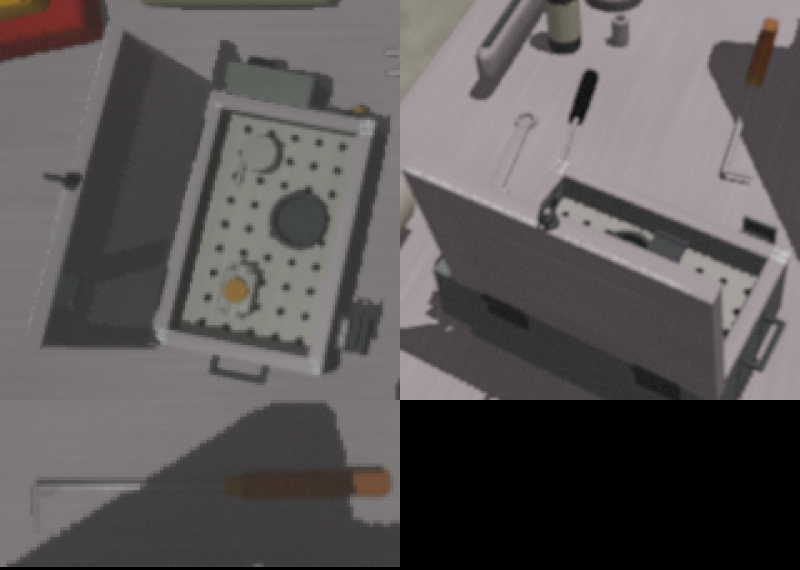

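The crop shows the tank rim corners at about (192,169), (253,180), (233,278) and (170,266) in the full top picture. The eye sits on a stem pointing left, about (122–134, 202). The prong points toward the robot.

```bash
python3 - <<'E'
from h import *
t=np.load('top0.npz');p,d=t['p'],t['d']
c=onplane('top',[(192.2,169.2),(253,180),(233,278),(170,266)],.112)
print(c.round(3),c.mean(0).round(3)); print(np.linalg.norm(c-np.roll(c,-1,0),axis=1).round(3))
print('depth at rim', bydepth('top',[(210,172),(245,225)],d[[172,225],[210,245]]).round(3))
b=np.array([(300,300),(340,200),(120,320)]);print('bench',bydepth('top',b,d[b[:,1],b[:,0]]).round(3))
print('lid corners z.31',onplane('top',[(155,143),(121.5,268)],.308).round(3))
print('eye px at .327', onplane('top',[(123,201),(128,202),(133,202)],.327).round(3))
hsv=cv2.cvtColor(p,cv2.COLOR_RGB2HSV)
m=((hsv[...,0]<20)&(hsv[...,1]>70)).astype(np.uint8); m[:,:350]=0;m[:,420:]=0;m[:230]=0;m[252:]=0
ys,xs=np.nonzero(m); print(xs.min(),xs.max(),ys.min(),ys.max()); print(onplane('top',[(xs.min(),240),(xs.max()+1,240)],.03).round(3))
# side view checks
print('side prong',onplane('side',[(358,245.5),(373,248)],.015).round(3),'handle ends',onplane('side',[(383,161),(376,196)],.03).round(3))
E
```

```text
[[0.664 0.3   0.112]
 [0.63  0.117 0.112]
 [0.344 0.169 0.112]
 [0.379 0.352 0.112]] [0.504 0.235 0.112]
[0.186 0.29  0.186 0.29 ]
depth at rim [[0.655 0.246 0.112]
 [0.497 0.141 0.096]]
bench [[ 0.269 -0.017 -0.004]
 [ 0.587 -0.148 -0.004]
 [ 0.21   0.546  0.002]]
lid corners z.31 [[0.683 0.329 0.308]
 [0.378 0.391 0.308]]
eye px at .327 [[0.535 0.388 0.327]
 [0.532 0.376 0.327]
 [0.532 0.364 0.327]]
358 406 236 243
[[ 0.454 -0.2    0.03 ]
 [ 0.453 -0.355  0.03 ]]
side prong [[ 0.452 -0.014  0.015]
 [ 0.415 -0.017  0.015]] handle ends [[ 0.457 -0.343  0.03 ]
 [ 0.445 -0.189  0.03 ]]
```

```bash
cat >> h.py <<'E'
YAW=np.radians(-11.); TC=np.array([.504,.235,0]); RT=np.array([[np.cos(YAW),-np.sin(YAW),0],[np.sin(YAW),np.cos(YAW),0],[0,0,1]])
def tk(P): return (np.atleast_2d(P)-TC)@RT
def wd(P): return np.atleast_2d(P)@RT.T+TC
E
python3 - <<'E'
from h import *
for n,box in(('top',(120,175,140,270)),('side',(190,360,240,360))):
    d=np.load(n+'0.npz')['d']; a,b,e,f=box
    yy,xx=np.mgrid[e:f,a:b]; uv=np.c_[xx.ravel(),yy.ravel()]; dd=d[uv[:,1],uv[:,0]]; ok=dd>0
    P=tk(bydepth(n,uv[ok],dd[ok])); s=(abs(P[:,0])<.13)&(P[:,2]>.14)&(P[:,2]<.30)&(P[:,1]>.05)&(P[:,1]<.25)
    Q=P[s]; A=np.c_[Q[:,2]-.115,Q[:,0],np.ones(len(Q))]; k=np.linalg.lstsq(A,Q[:,1],rcond=None)[0]
    print(n,len(Q),'tilt',k[0],90+np.degrees(np.arctan(k[0])),'xslope',k[1],'y at hinge',k[2],'res',np.std(A@k-Q[:,1]), 'zmax',P[P[:,1]<.3][:,2].max())
# eye triangulation: candidates per lid angle
for a in(1.65,1.7,1.75,1.8,1.85,1.95):
    E=wd([0,.1+.228*np.cos(np.pi-a),.115+.228*np.sin(a)]); print(a,E.round(3),proj('top',E).round(1),proj('side',E).round(1))
E
```

```text
top 3209 tilt 0.1543842961751886 98.77628019986122 xslope -0.001683861162337666 y at hinge 0.10648317781623469 res 0.001290007046549389 zmax 0.3569565240108618
side 5325 tilt 0.148839663189417 98.46573510422138 xslope -0.003194379969825842 y at hinge 0.11113200944982951 res 0.0013713848130528718 zmax 0.35529666147014655
1.65 [[0.527 0.351 0.342]] [[135.3 203.3]] [[267.9 257.3]]
1.7 [[0.529 0.362 0.341]] [[130.9 202.5]] [[264.1 262.8]]
1.75 [[0.531 0.373 0.339]] [[126.7 201.7]] [[260.2 268.6]]
1.8 [[0.533 0.384 0.337]] [[122.6 201. ]] [[256.3 274.6]]
1.85 [[0.535 0.395 0.334]] [[118.8 200.3]] [[252.4 281. ]]
1.95 [[0.539 0.416 0.327]] [[111.8 199.2]] [[244.7 294.4]]
```

```bash
cat >> h.py <<'E'
from scipy.spatial.transform import Rotation as Ro, Slerp
AL=np.radians(20); GH=.010   # tool tilt in the hook frame, grasp height above handle axis
RHT=np.array([[0,np.sin(AL),np.cos(AL)],[-1,0,0],[0,-np.cos(AL),np.sin(AL)]]) # tool axes in hook frame
GT=np.array([0,0,GH])-.003*RHT[:,1]   # TCP in hook (rod_grip) frame
def hookR(yaw,pitch): return (Ro.from_euler('z',yaw,degrees=True)*Ro.from_euler('y',pitch,degrees=True)).as_matrix()
def tcp_from_grip(g,R): return np.array(g)+R@GT, R@RHT
def tcp_from_prong(p,R): return tcp_from_grip(np.array(p)-R@np.array([.23,.018,0]),R)
def prong_now():
    s=bot.read_state(); R=np.array(s['tcp_rot'])@RHT.T; g=np.array(s['position'])-R@GT
    return g+R@np.array([.23,.018,0]),R,g
def rows(p1,R1,n,start=None):
    if start is None: s=bot.read_state(); start=np.array(s['position']),np.array(s['tcp_rot'])
    p,R=start; R=Ro.from_matrix(R).as_matrix(); sl=Slerp([0,1],Ro.from_matrix([R,R1]))
    pp,RR=p,R
    for i in range(1,n+1):
        q=p+(p1-p)*i/n; Q=sl(i/n).as_matrix()
        a=RR.T@(q-pp)/.04; w=Ro.from_matrix(RR.T@Q).as_rotvec()/(np.pi/2)
        print('{"dx":%.3f,"dy":%.3f,"dz":%.3f,"wx":%.3f,"wy":%.3f,"wz":%.3f}'%(*a,*w))
        pp,RR=q,Q
    return p1,R1
E
python3 - <<'E'
from h import *
p,R=tcp_from_grip([.4545,-.240,.14],hookR(90,0)); print(p,R.round(2)); rows(p,R,14)
E
```

```text
[ 0.4545     -0.24102606  0.15281908] [[ 1.    0.    0.  ]
 [-0.    0.34  0.94]
 [ 0.   -0.94  0.34]]
{"dx":-0.437,"dy":0.163,"dz":0.620,"wx":0.014,"wy":-0.055,"wz":0.010}
{"dx":-0.379,"dy":0.183,"dz":0.652,"wx":0.014,"wy":-0.055,"wz":0.010}
{"dx":-0.318,"dy":0.203,"dz":0.678,"wx":0.014,"wy":-0.055,"wz":0.010}
{"dx":-0.255,"dy":0.222,"dz":0.698,"wx":0.014,"wy":-0.055,"wz":0.010}
{"dx":-0.191,"dy":0.241,"dz":0.713,"wx":0.014,"wy":-0.055,"wz":0.010}
{"dx":-0.124,"dy":0.259,"dz":0.721,"wx":0.014,"wy":-0.055,"wz":0.010}
{"dx":-0.058,"dy":0.276,"dz":0.723,"wx":0.014,"wy":-0.055,"wz":0.010}
{"dx":0.009,"dy":0.292,"dz":0.719,"wx":0.014,"wy":-0.055,"wz":0.010}
{"dx":0.076,"dy":0.306,"dz":0.709,"wx":0.014,"wy":-0.055,"wz":0.010}
{"dx":0.142,"dy":0.320,"dz":0.693,"wx":0.014,"wy":-0.055,"wz":0.010}
{"dx":0.206,"dy":0.332,"dz":0.671,"wx":0.014,"wy":-0.055,"wz":0.010}
{"dx":0.268,"dy":0.343,"dz":0.643,"wx":0.014,"wy":-0.055,"wz":0.010}
{"dx":0.328,"dy":0.352,"dz":0.609,"wx":0.014,"wy":-0.055,"wz":0.010}
{"dx":0.384,"dy":0.359,"dz":0.571,"wx":0.014,"wy":-0.055,"wz":0.010}
```

Request:
drive_tool([
  {"dx": -0.437,"dy": 0.163,"dz": 0.62,"wx": 0.014,"wy": -0.055,"wz": 0.01,"grip": 87},
  {"dx": -0.379,"dy": 0.183,"dz": 0.652,"wx": 0.014,"wy": -0.055,"wz": 0.01,"grip": 87},
  {"dx": -0.318,"dy": 0.203,"dz": 0.678,"wx": 0.014,"wy": -0.055,"wz": 0.01,"grip": 87},
  {"dx": -0.255,"dy": 0.222,"dz": 0.698,"wx": 0.014,"wy": -0.055,"wz": 0.01,"grip": 87},
  {"dx": -0.191,"dy": 0.241,"dz": 0.713,"wx": 0.014,"wy": -0.055,"wz": 0.01,"grip": 87},
  {"dx": -0.124,"dy": 0.259,"dz": 0.721,"wx": 0.014,"wy": -0.055,"wz": 0.01,"grip": 87},
  {"dx": -0.058,"dy": 0.276,"dz": 0.723,"wx": 0.014,"wy": -0.055,"wz": 0.01,"grip": 87},
  {"dx": 0.009,"dy": 0.292,"dz": 0.719,"wx": 0.014,"wy": -0.055,"wz": 0.01,"grip": 87},
])

```text
time_s: 1.1
position: [0.3503, -0.3896, 0.1922]
tcp_rot: [[0.863, 0.054, 0.502], [-0.502, 0.205, 0.84], [-0.057, -0.977, 0.204]]
force: [0.1, -0.0, -0.6]
opening: 0.997
```

Request:
drive_tool([
  {"dx": 0.076,"dy": 0.306,"dz": 0.709,"wx": 0.014,"wy": -0.055,"wz": 0.01,"grip": 87},
  {"dx": 0.142,"dy": 0.32,"dz": 0.693,"wx": 0.014,"wy": -0.055,"wz": 0.01,"grip": 87},
  {"dx": 0.206,"dy": 0.332,"dz": 0.671,"wx": 0.014,"wy": -0.055,"wz": 0.01,"grip": 87},
  {"dx": 0.268,"dy": 0.343,"dz": 0.643,"wx": 0.014,"wy": -0.055,"wz": 0.01,"grip": 87},
  {"dx": 0.328,"dy": 0.352,"dz": 0.609,"wx": 0.014,"wy": -0.055,"wz": 0.01,"grip": 87},
  {"dx": 0.384,"dy": 0.359,"dz": 0.571,"wx": 0.014,"wy": -0.055,"wz": 0.01,"grip": 87},
  {"dx": 0,"dy": 0,"dz": 0,"wx": 0,"wy": 0,"wz": 0,"grip": 87},
])

```text
time_s: 1.98
position: [0.4558, -0.2402, 0.1535]
tcp_rot: [[1.0, -0.003, 0.004], [-0.003, 0.35, 0.937], [-0.005, -0.937, 0.35]]
force: [-0.2, -1.0, 0.6]
opening: 0.998
```

```bash
python3 - <<'E'
from h import *
for n in('top','side'):
    p,d=cap(n); np.savez(n+'1.npz',p=p,d=d)
    if n=='side': a=cv2.resize(p[100:300,280:480],(500,500),interpolation=3)
    else: b=cv2.resize(p[190:300,280:430],(300,220),interpolation=3)
o=np.zeros((500,800,3),np.uint8); o[:,:500]=a; o[:220,500:]=b; save(o,'c2.png')
s=bot.read_state(); print(s['position'],s['tcp_rot'].round(3) if hasattr(s['tcp_rot'],'round') else s['tcp_rot'],s['joint_positions'],s['force'])
p,R=tcp_from_grip([.4545,-.240,.015],hookR(90,0)); rows(p,R,5)
E
```

```text
[ 0.45539183 -0.24221221  0.15411583] [[ 1.    -0.002  0.006]
 [-0.005  0.348  0.938]
 [-0.004 -0.938  0.348]] [-48.02397886  34.38212356  95.71428054  14.65411754  66.08250202
 -55.55404038] [ 0.27804646 -0.09054558 -0.2114355 ]
{"dx":-0.002,"dy":0.594,"dz":-0.214,"wx":-0.001,"wy":-0.001,"wz":-0.000}
{"dx":-0.003,"dy":0.594,"dz":-0.213,"wx":-0.001,"wy":-0.001,"wz":-0.000}
{"dx":-0.003,"dy":0.595,"dz":-0.213,"wx":-0.001,"wy":-0.001,"wz":-0.000}
{"dx":-0.004,"dy":0.595,"dz":-0.212,"wx":-0.001,"wy":-0.001,"wz":-0.000}
{"dx":-0.004,"dy":0.595,"dz":-0.211,"wx":-0.001,"wy":-0.001,"wz":-0.000}
```

View pics/c2.png

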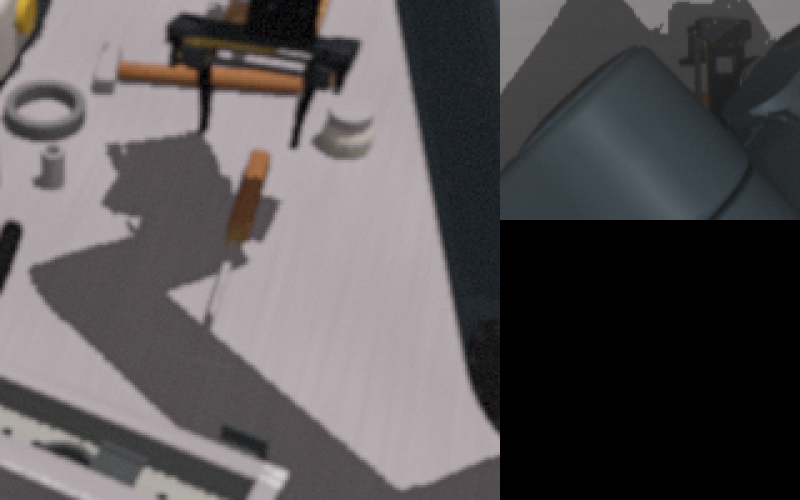

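The side crop shows the open gripper above and behind the handle, with the handle between the finger lines. The jar is at about side pixel (418,150).

```bash
python3 - <<'E'
from h import *
print('jar top',onplane('side',[(418,147)],.055).round(3), 'jar top view',onplane('top',[(431,268)],.055).round(3))
p=np.load('side1.npz')['p']; hsv=cv2.cvtColor(p,cv2.COLOR_RGB2HSV)
m=((hsv[...,0]<20)&(hsv[...,1]>110)).astype(np.uint8); m[:,:365]=0;m[:,395:]=0;m[:157]=0;m[202:]=0
ys,xs=np.nonzero(m)
for y in range(160,200,5):
    x=xs[ys==y]; 
    if len(x): print(y,x.min(),x.max(),onplane('side',[(x.min(),y),(x.max()+1,y)],.03)[:,:2].round(3).tolist())
for g in(-.235,-.24,-.245):
  print(g,proj('side',[[.4545,g+.035,.030],[.4545,g-.105,.03],[.4545,g+.23,.015]]).round(1).tolist(),proj('top',[[.4545,g+.035,.030],[.4545,g-.105,.03],[.4545,g+.23,.015]]).round(1).tolist())
E
```

```text
jar top [[ 0.369 -0.405  0.055]] jar top view [[ 0.366 -0.419  0.055]]
165 380 386 [[0.462, -0.323], [0.443, -0.328]]
170 378 385 [[0.463, -0.299], [0.441, -0.305]]
175 377 383 [[0.461, -0.276], [0.442, -0.282]]
180 375 382 [[0.462, -0.253], [0.44, -0.259]]
185 373 380 [[0.462, -0.23], [0.442, -0.237]]
190 372 379 [[0.461, -0.209], [0.44, -0.216]]
195 371 377 [[0.459, -0.189], [0.441, -0.194]]
-0.235 [[373.5, 192.6], [383.7, 161.8], [356.2, 247.9]] [[357.9, 239.9], [402.4, 239.5], [295.8, 240.6]]
-0.24 [[373.9, 191.4], [384.1, 160.8], [356.7, 246.5]] [[359.5, 239.9], [403.9, 239.4], [297.3, 240.6]]
-0.245 [[374.3, 190.3], [384.4, 159.8], [357.1, 245.0]] [[361.1, 239.8], [405.5, 239.4], [298.9, 240.6]]
```

Request:
drive_tool([
  {"dx": -0.01,"dy": 0.6,"dz": -0.228,"grip": 87},
  {"dx": -0.01,"dy": 0.6,"dz": -0.228,"grip": 87},
  {"dx": -0.01,"dy": 0.6,"dz": -0.228,"grip": 87},
  {"dx": -0.01,"dy": 0.58,"dz": -0.228,"grip": 87},
  {"dx": -0.01,"dy": 0.55,"dz": -0.225,"grip": 87},
  {"grip": 87},
  {"grip": 87},
])

```text
schema error: expected keys dx, dy, dz, wx, wy, wz, grip
```

Request:
drive_tool([
  {"grip": 10},
  {"grip": 10},
  {"grip": 10},
  {"grip": 10},
  {"grip": 10},
  {"grip": 10},
])

```text
schema error: expected keys dx, dy, dz, wx, wy, wz, grip
```

Request:
drive_tool([
  {"dx": -0.01,"dy": 0.6,"dz": -0.228,"wx": 0,"wy": 0,"wz": 0,"grip": 87},
  {"dx": -0.01,"dy": 0.6,"dz": -0.228,"wx": 0,"wy": 0,"wz": 0,"grip": 87},
  {"dx": -0.01,"dy": 0.6,"dz": -0.228,"wx": 0,"wy": 0,"wz": 0,"grip": 87},
  {"dx": -0.01,"dy": 0.58,"dz": -0.228,"wx": 0,"wy": 0,"wz": 0,"grip": 87},
  {"dx": -0.01,"dy": 0.55,"dz": -0.225,"wx": 0,"wy": 0,"wz": 0,"grip": 87},
  {"dx": 0,"dy": 0,"dz": 0,"wx": 0,"wy": 0,"wz": 0,"grip": 87},
  {"dx": 0,"dy": 0,"dz": 0,"wx": 0,"wy": 0,"wz": 0,"grip": 87},
])

```text
time_s: 2.95
position: [0.4532, -0.2448, 0.0293]
tcp_rot: [[1.0, 0.0, 0.007], [-0.007, 0.347, 0.938], [-0.002, -0.938, 0.347]]
force: [0.1, 0.3, 0.3]
opening: 0.999
```

Request:
drive_tool([
  {"dx": 0,"dy": 0,"dz": 0,"wx": 0,"wy": 0,"wz": 0,"grip": 10},
  {"dx": 0,"dy": 0,"dz": 0,"wx": 0,"wy": 0,"wz": 0,"grip": 10},
  {"dx": 0,"dy": 0,"dz": 0,"wx": 0,"wy": 0,"wz": 0,"grip": 10},
  {"dx": 0,"dy": 0,"dz": 0,"wx": 0,"wy": 0,"wz": 0,"grip": 10},
  {"dx": 0,"dy": 0,"dz": 0,"wx": 0,"wy": 0,"wz": 0,"grip": 10},
  {"dx": 0,"dy": 0,"dz": 0,"wx": 0,"wy": 0,"wz": 0,"grip": 10},
])

```text
time_s: 3.7
position: [0.4532, -0.2439, 0.0286]
tcp_rot: [[1.0, -0.001, 0.006], [-0.005, 0.348, 0.937], [-0.003, -0.937, 0.348]]
force: [-0.2, -0.4, 0.2]
opening: 0.405
```

Request:
drive_tool([
  {"dx": 0,"dy": 0,"dz": 0,"wx": 0,"wy": 0,"wz": 0,"grip": 10},
  {"dx": 0,"dy": 0,"dz": 0,"wx": 0,"wy": 0,"wz": 0,"grip": 10},
  {"dx": 0,"dy": 0,"dz": 0,"wx": 0,"wy": 0,"wz": 0,"grip": 10},
])

```text
time_s: 4.08
position: [0.4533, -0.244, 0.0286]
tcp_rot: [[1.0, -0.001, 0.006], [-0.006, 0.348, 0.938], [-0.003, -0.938, 0.348]]
force: [1.3, 0.1, -0.9]
opening: 0.277
```

```bash
sed -i 's/GH=.010/GH=.0105/' h.py; cat >> h.py <<'E'
def eye(phi): return wd([0,.1-.228*np.cos(phi),.115+.228*np.sin(phi)-.005*np.cos(phi)])[0]  # eye sits 5 mm below the hinge plane when shut
E
python3 - <<'E'
from h import *
s=bot.read_state(); print(s['opening'],s['position'],s['force'])
P,R,g=prong_now(); print(P,g,eye(1.72),eye(0))
# lift 0.2 then over
a=tcp_from_grip(g+[0,0,.2],hookR(88,0)); rows(*a,6); print()
E=eye(1.72); X=RT[:,0]
b=tcp_from_prong(E+.06*X+[0,0,.06],hookR(79,15)); print(b); rows(*b,12,a)
E
```

```text
0.2765061086396425 [ 0.45328577 -0.24396069  0.02861496] [ 1.27633031  0.14292483 -0.94723302]
[ 0.43652946 -0.01276006  0.01678553] [ 0.45325429 -0.24285152  0.01530258] [0.52954787 0.36643238 0.34121012] [0.47957645 0.10935172 0.11      ]
{"dx":-0.003,"dy":-0.781,"dz":0.290,"wx":-0.001,"wy":0.003,"wz":-0.001}
{"dx":-0.002,"dy":-0.781,"dz":0.289,"wx":-0.001,"wy":0.003,"wz":-0.001}
{"dx":-0.002,"dy":-0.782,"dz":0.289,"wx":-0.001,"wy":0.003,"wz":-0.001}
{"dx":-0.001,"dy":-0.782,"dz":0.288,"wx":-0.001,"wy":0.003,"wz":-0.001}
{"dx":-0.001,"dy":-0.782,"dz":0.287,"wx":-0.001,"wy":0.003,"wz":-0.001}
{"dx":-0.001,"dy":-0.783,"dz":0.286,"wx":-0.001,"wy":0.003,"wz":-0.001}

(array([0.56419275, 0.1358791 , 0.47386931]), array([[ 9.81627183e-01,  1.66300997e-02,  1.90082910e-01],
       [-1.90808995e-01,  8.55544463e-02,  9.77891796e-01],
       [ 2.77555756e-17, -9.96194698e-01,  8.71557427e-02]]))
{"dx":0.203,"dy":-0.207,"dz":0.925,"wx":-0.014,"wy":0.008,"wz":-0.002}
{"dx":0.192,"dy":-0.226,"dz":0.923,"wx":-0.014,"wy":0.008,"wz":-0.002}
{"dx":0.181,"dy":-0.246,"dz":0.920,"wx":-0.014,"wy":0.008,"wz":-0.002}
{"dx":0.170,"dy":-0.266,"dz":0.917,"wx":-0.014,"wy":0.008,"wz":-0.002}
{"dx":0.159,"dy":-0.285,"dz":0.913,"wx":-0.014,"wy":0.008,"wz":-0.002}
{"dx":0.148,"dy":-0.304,"dz":0.909,"wx":-0.014,"wy":0.008,"wz":-0.002}
{"dx":0.138,"dy":-0.324,"dz":0.904,"wx":-0.014,"wy":0.008,"wz":-0.002}
{"dx":0.127,"dy":-0.343,"dz":0.898,"wx":-0.014,"wy":0.008,"wz":-0.002}
{"dx":0.116,"dy":-0.362,"dz":0.892,"wx":-0.014,"wy":0.008,"wz":-0.002}
{"dx":0.106,"dy":-0.381,"dz":0.885,"wx":-0.014,"wy":0.008,"wz":-0.002}
{"dx":0.096,"dy":-0.400,"dz":0.878,"wx":-0.014,"wy":0.008,"wz":-0.002}
{"dx":0.086,"dy":-0.419,"dz":0.870,"wx":-0.014,"wy":0.008,"wz":-0.002}
```

Request:
drive_tool([
  {"dx": 0,"dy": -0.3,"dz": 0.11,"wx": 0,"wy": 0,"wz": 0,"grip": 10},
  {"dx": 0,"dy": -0.5,"dz": 0.185,"wx": 0,"wy": 0.003,"wz": 0,"grip": 10},
  {"dx": 0,"dy": -0.7,"dz": 0.26,"wx": 0,"wy": 0.003,"wz": 0,"grip": 10},
  {"dx": 0,"dy": -0.7,"dz": 0.26,"wx": 0,"wy": 0.003,"wz": 0,"grip": 10},
  {"dx": 0,"dy": -0.7,"dz": 0.26,"wx": 0,"wy": 0.003,"wz": 0,"grip": 10},
  {"dx": 0,"dy": -0.7,"dz": 0.26,"wx": 0,"wy": 0.003,"wz": 0,"grip": 10},
  {"dx": 0,"dy": -0.7,"dz": 0.26,"wx": 0,"wy": 0.003,"wz": 0,"grip": 10},
  {"dx": 0,"dy": -0.4,"dz": 0.15,"wx": 0,"wy": 0,"wz": 0,"grip": 10},
])

```text
time_s: 5.08
position: [0.4545, -0.2439, 0.2312]
tcp_rot: [[0.999, -0.0, 0.034], [-0.032, 0.346, 0.938], [-0.012, -0.938, 0.346]]
force: [-0.6, 0.5, -3.9]
opening: 0.271
```

Request:
drive_tool([
  {"dx": 0.1,"dy": -0.1,"dz": 0.46,"wx": -0.007,"wy": 0.004,"wz": -0.001,"grip": 10},
  {"dx": 0.2,"dy": -0.22,"dz": 0.925,"wx": -0.014,"wy": 0.008,"wz": -0.002,"grip": 10},
  {"dx": 0.19,"dy": -0.24,"dz": 0.923,"wx": -0.014,"wy": 0.008,"wz": -0.002,"grip": 10},
  {"dx": 0.18,"dy": -0.26,"dz": 0.92,"wx": -0.014,"wy": 0.008,"wz": -0.002,"grip": 10},
  {"dx": 0.17,"dy": -0.28,"dz": 0.917,"wx": -0.014,"wy": 0.008,"wz": -0.002,"grip": 10},
  {"dx": 0.16,"dy": -0.3,"dz": 0.913,"wx": -0.014,"wy": 0.008,"wz": -0.002,"grip": 10},
  {"dx": 0.148,"dy": -0.32,"dz": 0.909,"wx": -0.014,"wy": 0.008,"wz": -0.002,"grip": 10},
  {"dx": 0.138,"dy": -0.34,"dz": 0.904,"wx": -0.014,"wy": 0.008,"wz": -0.002,"grip": 10},
])

```text
time_s: 6.08
position: [0.5249, -0.0046, 0.3843]
tcp_rot: [[0.992, 0.006, 0.13], [-0.128, 0.188, 0.974], [-0.018, -0.982, 0.188]]
force: [0.2, -1.1, -2.3]
opening: 0.274
```

```bash
python3 - <<'E'
from h import *
b=tcp_from_prong(eye(1.72)+.06*RT[:,0]+[0,0,.05],hookR(79,15)); rows(*b,6)
print(bot.read_state()['joint_positions'])
E
```

```text
{"dx":0.081,"dy":-0.214,"dz":0.653,"wx":-0.011,"wy":0.006,"wz":-0.003}
{"dx":0.076,"dy":-0.225,"dz":0.651,"wx":-0.011,"wy":0.006,"wz":-0.003}
{"dx":0.070,"dy":-0.235,"dz":0.647,"wx":-0.011,"wy":0.006,"wz":-0.003}
{"dx":0.065,"dy":-0.246,"dz":0.644,"wx":-0.011,"wy":0.006,"wz":-0.003}
{"dx":0.059,"dy":-0.256,"dz":0.640,"wx":-0.011,"wy":0.006,"wz":-0.003}
{"dx":0.054,"dy":-0.267,"dz":0.637,"wx":-0.011,"wy":0.006,"wz":-0.003}
[-18.50701695  14.63217704  85.37441141  10.48306579  83.2397717
 -12.5625682 ]
```

Request:
drive_tool([
  {"dx": 0.08,"dy": -0.23,"dz": 0.65,"wx": -0.011,"wy": 0.006,"wz": -0.003,"grip": 10},
  {"dx": 0.076,"dy": -0.24,"dz": 0.65,"wx": -0.011,"wy": 0.006,"wz": -0.003,"grip": 10},
  {"dx": 0.07,"dy": -0.24,"dz": 0.647,"wx": -0.011,"wy": 0.006,"wz": -0.003,"grip": 10},
  {"dx": 0.065,"dy": -0.25,"dz": 0.644,"wx": -0.011,"wy": 0.006,"wz": -0.003,"grip": 10},
  {"dx": 0.059,"dy": -0.256,"dz": 0.64,"wx": -0.011,"wy": 0.006,"wz": -0.003,"grip": 10},
  {"dx": 0.054,"dy": -0.267,"dz": 0.637,"wx": -0.011,"wy": 0.006,"wz": -0.003,"grip": 10},
  {"dx": 0,"dy": 0,"dz": 0,"wx": 0,"wy": 0,"wz": 0,"grip": 10},
  {"dx": 0,"dy": 0,"dz": 0,"wx": 0,"wy": 0,"wz": 0,"grip": 10},
])

```text
time_s: 7.08
position: [0.5637, 0.1332, 0.4641]
tcp_rot: [[0.982, 0.017, 0.186], [-0.187, 0.082, 0.979], [0.002, -0.996, 0.084]]
force: [0.0, -0.2, -3.0]
opening: 0.275
```

```bash
python3 - <<'E'
from h import *
P,R,g=prong_now(); print('prong',P.round(4),tk(P).round(4),'hook x',R[:,0].round(3),'y',R[:,1].round(3)); E=eye(1.72)
pts=np.array([P,P-R[:,1]*.018,P+R[:,1]*.021,E,g+R[:,0]*.035])
o=[]
for n in('top','side'):
    p,d=cap(n); np.savez(n+'2.npz',p=p,d=d); q=proj(n,pts); print(n,q.round(1).tolist())
    c=q[3].astype(int); w=40; x0,y0=max(c[0]-w,0),max(c[1]-w,0); print(x0,y0)
    o.append(cv2.resize(p[y0:y0+80,x0:x0+80],(400,400),interpolation=2))
save(np.hstack(o),'c3.png')
b=tcp_from_prong(E+.055*RT[:,0],hookR(79,15)); rows(*b,4)
E
```

```text
prong [0.5871 0.3522 0.3906] [[0.0592 0.1309 0.3906]] hook x [ 0.181  0.948 -0.262] y [-0.982  0.187 -0.002]
top [[126.2, 173.0], [128.3, 165.2], [123.8, 182.1], [129.0, 202.1], [203.3, 174.8]]
89 162
side [[227.9, 227.7], [218.0, 223.8], [239.5, 232.4], [262.5, 264.8], [279.9, 132.8]]
222 224
{"dx":-0.035,"dy":0.315,"dz":-0.005,"wx":0.001,"wy":0.000,"wz":0.000}
{"dx":-0.035,"dy":0.315,"dz":-0.006,"wx":0.001,"wy":0.000,"wz":0.000}
{"dx":-0.035,"dy":0.315,"dz":-0.006,"wx":0.001,"wy":0.000,"wz":0.000}
{"dx":-0.035,"dy":0.315,"dz":-0.006,"wx":0.001,"wy":0.000,"wz":0.000}
```

View pics/c3.png

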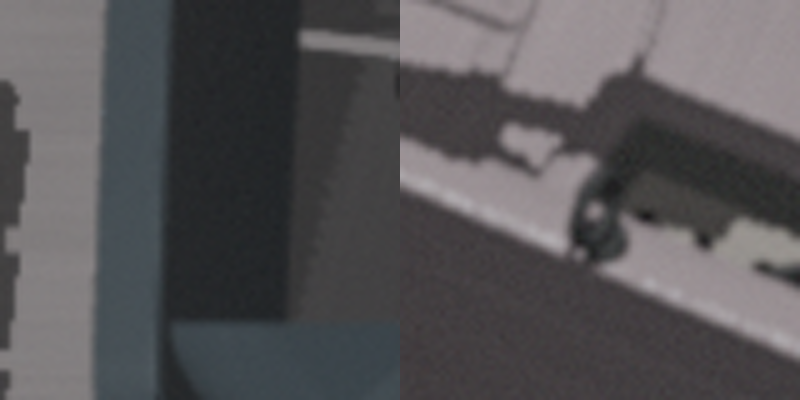

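Request:
drive_tool([
  {"dx": -0.035,"dy": 0.315,"dz": -0.005,"wx": 0,"wy": 0,"wz": 0,"grip": 10},
  {"dx": -0.035,"dy": 0.315,"dz": -0.005,"wx": 0,"wy": 0,"wz": 0,"grip": 10},
  {"dx": -0.035,"dy": 0.315,"dz": -0.005,"wx": 0,"wy": 0,"wz": 0,"grip": 10},
  {"dx": -0.035,"dy": 0.315,"dz": -0.005,"wx": 0,"wy": 0,"wz": 0,"grip": 10},
  {"dx": 0,"dy": 0,"dz": 0,"wx": 0,"wy": 0,"wz": 0,"grip": 10},
  {"dx": 0,"dy": 0,"dz": 0,"wx": 0,"wy": 0,"wz": 0,"grip": 10},
])

```text
time_s: 7.92
position: [0.5607, 0.1375, 0.4152]
tcp_rot: [[0.982, 0.021, 0.186], [-0.188, 0.082, 0.979], [0.006, -0.996, 0.085]]
force: [0.2, -0.5, -1.7]
opening: 0.274
```

```bash
python3 - <<'E'
from h import *
P,R,g=prong_now(); print('prong',P.round(4),tk(P).round(4)); E=eye(1.72)
pts=np.array([P,P-R[:,1]*.018,P+R[:,1]*.021,E,g+R[:,0]*.035])
p,d=cap('side'); np.savez('side3.npz',p=p,d=d); q=proj('side',pts); print(q.round(1).tolist())
save(cv2.resize(p[220:300,190:310],(780,520),interpolation=2),'c4.png')
E
```

```text
prong [0.5846 0.3564 0.3419] [[0.056  0.1346 0.3419]]
[[231.7, 251.9], [222.2, 247.9], [243.0, 256.7], [262.5, 264.8], [281.9, 157.5]]
```

View pics/c4.png

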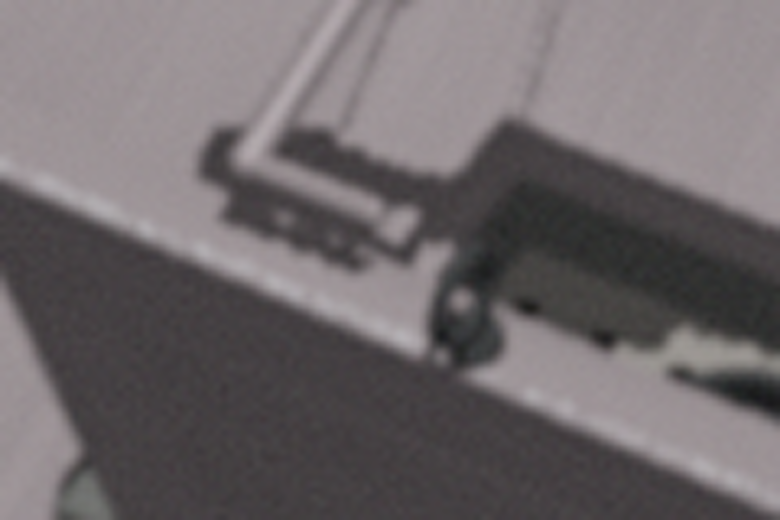

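The side crop shows the prong from its corner at about (227,245) to its tip at (250,254). The ring eye's hole is at about (261,266). The prong lies a few pixels high, so I'll check with depth in the same view.

```bash
python3 - <<'E'
from h import *
t=np.load('side3.npz'); d=t['d']
def show(us,vs):
    for v in vs:
        print(v,[ (u,*(tk(bydepth('side',[(u,v)],d[v,u]))[0]*1000).round(0).astype(int)) if d[v,u]>0 else (u,0) for u in us])
print('prong');show([230,235,240,245,249],range(244,257))
print('ring');show([257,259,261,263,265],range(258,277,1))
P,R,g=prong_now(); print(tk(P-R[:,1]*.018),tk(P+R[:,1]*.021),tk(g))
E
```

```text
prong
244 [(230, np.int64(66), np.int64(124), np.int64(345)), (235, np.int64(270), np.int64(-124), np.int64(7)), (240, np.int64(265), np.int64(-137), np.int64(-2)), (245, np.int64(252), np.int64(-141), np.int64(0)), (249, np.int64(244), np.int64(-147), np.int64(-1))]
245 [(230, np.int64(65), np.int64(126), np.int64(345)), (235, np.int64(59), np.int64(121), np.int64(344)), (240, np.int64(261), np.int64(-132), np.int64(1)), (245, np.int64(250), np.int64(-138), np.int64(0)), (249, np.int64(241), np.int64(-141), np.int64(2))]
246 [(230, np.int64(64), np.int64(128), np.int64(345)), (235, np.int64(56), np.int64(125), np.int64(347)), (240, np.int64(261), np.int64(-131), np.int64(-3)), (245, np.int64(249), np.int64(-136), np.int64(-1)), (249, np.int64(241), np.int64(-141), np.int64(-2))]
247 [(230, np.int64(64), np.int64(128), np.int64(343)), (235, np.int64(55), np.int64(126), np.int64(345)), (240, np.int64(49), np.int64(122), np.int64(345)), (245, np.int64(246), np.int64(-132), np.int64(1)), (249, np.int64(237), np.int64(-135), np.int64(2))]
248 [(230, np.int64(277), np.int64(-112), np.int6
[... 6599 characters left out ...]
38), np.int64(325)), (265, np.int64(-5), np.int64(137), np.int64(325))]
275 [(257, np.int64(8), np.int64(140), np.int64(319)), (259, np.int64(5), np.int64(138), np.int64(319)), (261, np.int64(-1), np.int64(141), np.int64(325)), (263, np.int64(-3), np.int64(139), np.int64(324)), (265, np.int64(-4), np.int64(136), np.int64(321))]
276 [(257, np.int64(7), np.int64(141), np.int64(319)), (259, np.int64(4), np.int64(141), np.int64(320)), (261, np.int64(2), np.int64(138), np.int64(317)), (263, np.int64(-1), np.int64(137), np.int64(318)), (265, np.int64(-4), np.int64(136), np.int64(320))]
[[0.07414216 0.13461954 0.34231172]] [[0.03514311 0.13449141 0.3420725 ]] [[ 0.07450338 -0.08740577  0.40235029]]
```

```bash
cat >> h.py <<'E'
GT=GT+[.0115,0,0]
E
python3 - <<'E'
from h import *
print(tk(prong_now()[0]))
a=tcp_from_prong(wd([.056,.136,.341])[0],hookR(79,15)); rows(*a,2)
b=tcp_from_prong(wd([.003,.136,.341])[0],hookR(79,15)); rows(*b,6,a)
E
```

```text
[[0.05616066 0.12345914 0.34520324]]
{"dx":-0.005,"dy":0.073,"dz":0.148,"wx":0.001,"wy":0.001,"wz":0.002}
{"dx":-0.005,"dy":0.073,"dz":0.148,"wx":0.001,"wy":0.001,"wz":0.002}
{"dx":-0.221,"dy":-0.000,"dz":-0.000,"wx":-0.000,"wy":0.000,"wz":-0.000}
{"dx":-0.221,"dy":-0.000,"dz":-0.000,"wx":0.000,"wy":0.000,"wz":0.000}
{"dx":-0.221,"dy":-0.000,"dz":-0.000,"wx":0.000,"wy":0.000,"wz":0.000}
{"dx":-0.221,"dy":0.000,"dz":0.000,"wx":0.000,"wy":0.000,"wz":0.000}
{"dx":-0.221,"dy":-0.000,"dz":-0.000,"wx":0.000,"wy":0.000,"wz":0.000}
{"dx":-0.221,"dy":-0.000,"dz":-0.000,"wx":0.000,"wy":0.000,"wz":0.000}
```

Request:
drive_tool([
  {"dx": -0.005,"dy": 0.045,"dz": 0.15,"wx": 0.001,"wy": 0.001,"wz": 0.002,"grip": 10},
  {"dx": -0.005,"dy": 0.045,"dz": 0.15,"wx": 0.001,"wy": 0.001,"wz": 0.002,"grip": 10},
  {"dx": 0,"dy": 0,"dz": 0,"wx": 0,"wy": 0,"wz": 0,"grip": 10},
  {"dx": -0.2,"dy": 0,"dz": 0,"wx": 0,"wy": 0,"wz": 0,"grip": 10},
  {"dx": -0.2,"dy": 0,"dz": 0,"wx": 0,"wy": 0,"wz": 0,"grip": 10},
  {"dx": -0.2,"dy": 0,"dz": 0,"wx": 0,"wy": 0,"wz": 0,"grip": 10},
  {"dx": 0,"dy": 0,"dz": 0,"wx": 0,"wy": 0,"wz": 0,"grip": 10},
])

```text
time_s: 8.85
position: [0.5379, 0.1543, 0.4127]
tcp_rot: [[0.982, 0.015, 0.189], [-0.19, 0.087, 0.978], [-0.001, -0.996, 0.088]]
force: [0.2, 0.2, -2.3]
opening: 0.274
```

```bash
python3 - <<'E'
from h import *
P,R,g=prong_now(); print('prong',tk(P).round(4),bot.read_state()['force'])
p,d=cap('side'); np.savez('side4.npz',p=p,d=d)
yy,xx=np.mgrid[230:280,215:275]; uv=np.c_[xx.ravel(),yy.ravel()]; D=tk(bydepth('side',uv,d[uv[:,1],uv[:,0]]))
s=(D[:,2]>.325)&(D[:,0]>.012)&(D[:,0]<.06)&(D[:,1]<.155); Q=D[s]
for x in np.arange(.010,.06,.005):
    k=Q[abs(Q[:,0]-x)<.0025]
    if len(k): print(round(x,3),len(k),np.median(k,0).round(4),k.min(0).round(3),k.max(0).round(3))
save(cv2.resize(p[225:295,205:310],(780,520),interpolation=2),'c5.png')
E
```

```text
prong [[0.0304 0.1359 0.3432]] [ 0.19742451  0.20320603 -2.32961506]
0.01 3 [0.0123 0.1381 0.3409] [0.012 0.136 0.339] [0.012 0.139 0.343]
0.015 13 [0.0144 0.1384 0.343 ] [0.013 0.134 0.338] [0.017 0.143 0.346]
0.02 14 [0.0204 0.1381 0.3425] [0.018 0.136 0.339] [0.022 0.14  0.345]
0.025 17 [0.025  0.1391 0.3433] [0.023 0.136 0.338] [0.027 0.141 0.347]
0.03 10 [0.0304 0.1383 0.3432] [0.028 0.134 0.34 ] [0.032 0.14  0.344]
0.035 14 [0.0351 0.1389 0.3433] [0.033 0.135 0.338] [0.037 0.141 0.345]
0.04 67 [0.0417 0.1208 0.3467] [0.038 0.089 0.341] [0.042 0.141 0.357]
0.045 106 [0.0447 0.1155 0.3503] [0.043 0.087 0.339] [0.047 0.142 0.358]
0.05 21 [0.0482 0.1169 0.3497] [0.048 0.096 0.341] [0.05  0.139 0.357]
```

View pics/c5.png

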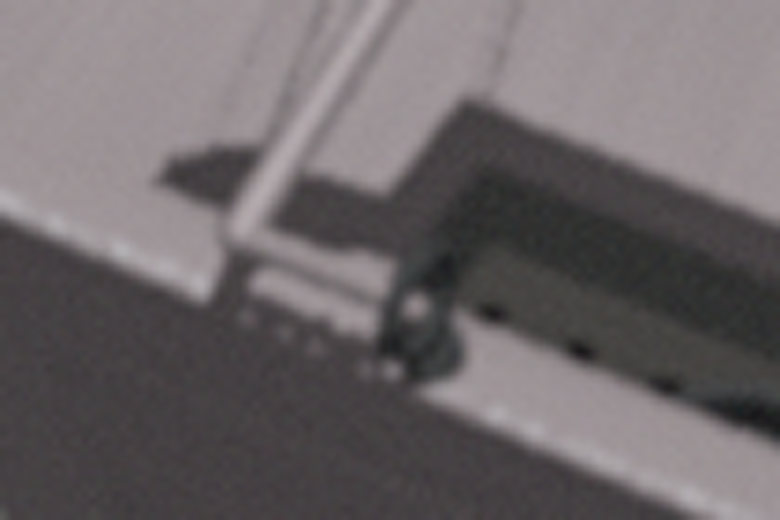

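The prong tip is just at the ring opening, and depth puts its axis at tank (y 136, z 341) mm, which matches the eye centre. Next I push it through.

```bash
cat >> h.py <<'E'
PR=np.array([.23,.022,-.0024])  # prong middle in the model hook frame, as measured
def tcp_from_prong(p,R): return tcp_from_grip(np.array(p)-R@PR,R)
def prong_now():
    s=bot.read_state(); R=np.array(s['tcp_rot'])@RHT.T; g=np.array(s['position'])-R@GT
    return g+R@PR,R,g
def theta(phi): return 50-35*phi/1.73
def arc(phis,x=.0015,start=None,lead=0):
    for f in phis: start=rows(*tcp_from_prong(eye(f-lead)+x*RT[:,0],hookR(79,theta(f))),1,start)
    return start
E
python3 - <<'E'
from h import *
print(tk(prong_now()[0]),tk(eye(1.73)))
b=tcp_from_prong(wd([.0015,.1362,.341])[0],hookR(79,15)); rows(*b,4); print('arc')
arc(np.linspace(1.73,1.15,17)[1:],start=b)
E
```

```text
[[0.02701901 0.13521542 0.34088012]] [[1.50860016e-17 1.36145296e-01 3.40909335e-01]]
{"dx":-0.161,"dy":-0.001,"dz":0.007,"wx":-0.000,"wy":0.000,"wz":-0.000}
{"dx":-0.161,"dy":-0.001,"dz":0.007,"wx":-0.000,"wy":0.000,"wz":-0.000}
{"dx":-0.161,"dy":-0.001,"dz":0.007,"wx":-0.000,"wy":0.000,"wz":-0.000}
{"dx":-0.161,"dy":-0.001,"dz":0.007,"wx":-0.000,"wy":0.000,"wz":-0.000}
arc
{"dx":-0.000,"dy":-0.104,"dz":-0.174,"wx":-0.008,"wy":0.000,"wz":-0.000}
{"dx":0.000,"dy":-0.096,"dz":-0.174,"wx":-0.008,"wy":-0.000,"wz":-0.000}
{"dx":0.000,"dy":-0.086,"dz":-0.176,"wx":-0.008,"wy":-0.000,"wz":0.000}
{"dx":0.000,"dy":-0.076,"dz":-0.177,"wx":-0.008,"wy":-0.000,"wz":-0.000}
{"dx":-0.000,"dy":-0.066,"dz":-0.178,"wx":-0.008,"wy":0.000,"wz":0.000}
{"dx":0.000,"dy":-0.056,"dz":-0.178,"wx":-0.008,"wy":-0.000,"wz":0.000}
{"dx":-0.000,"dy":-0.046,"dz":-0.177,"wx":-0.008,"wy":0.000,"wz":-0.000}
{"dx":0.000,"dy":-0.036,"dz":-0.176,"wx":-0.008,"wy":-0.000,"wz":0.000}
{"dx":0.000,"dy":-0.026,"dz":-0.175,"wx":-0.008,"wy":-0.000,"wz":-0.000}
{"dx":-0.000,"dy":-0.016,"dz":-0.173,"wx":-0.008,"wy":0.000,"wz":-0.000}
{"dx":0.000,"dy":-0.006,"dz":-0.170,"wx":-0.008,"wy":-0.000,"wz":0.000}
{"dx":0.000,"dy":0.004,"dz":-0.167,"wx":-0.008,"wy":-0.000,"wz":0.000}
{"dx":0.000,"dy":0.013,"dz":-0.164,"wx":-0.008,"wy":0.000,"wz":-0.000}
{"dx":-0.000,"dy":0.022,"dz":-0.160,"wx":-0.008,"wy":-0.000,"wz":0.000}
{"dx":-0.000,"dy":0.032,"dz":-0.156,"wx":-0.008,"wy":0.000,"wz":-0.000}
{"dx":-0.000,"dy":0.040,"dz":-0.151,"wx":-0.008,"wy":0.000,"wz":0.000}
```

Request:
drive_tool([
  {"dx": -0.161,"dy": 0,"dz": 0.007,"wx": 0,"wy": 0,"wz": 0,"grip": 10},
  {"dx": -0.161,"dy": 0,"dz": 0.007,"wx": 0,"wy": 0,"wz": 0,"grip": 10},
  {"dx": -0.161,"dy": 0,"dz": 0.007,"wx": 0,"wy": 0,"wz": 0,"grip": 10},
  {"dx": -0.161,"dy": 0,"dz": 0.007,"wx": 0,"wy": 0,"wz": 0,"grip": 10},
  {"dx": 0,"dy": 0,"dz": 0,"wx": 0,"wy": 0,"wz": 0,"grip": 10},
])

```text
time_s: 9.52
position: [0.5131, 0.1603, 0.4127]
tcp_rot: [[0.982, 0.015, 0.189], [-0.19, 0.087, 0.978], [-0.002, -0.996, 0.088]]
force: [-0.3, -0.2, -1.1]
opening: 0.278
```

Request:
drive_tool([
  {"dx": 0,"dy": -0.104,"dz": -0.174,"wx": -0.008,"wy": 0,"wz": 0,"grip": 10},
  {"dx": 0,"dy": -0.096,"dz": -0.174,"wx": -0.008,"wy": 0,"wz": 0,"grip": 10},
  {"dx": 0,"dy": -0.086,"dz": -0.176,"wx": -0.008,"wy": 0,"wz": 0,"grip": 10},
  {"dx": 0,"dy": -0.076,"dz": -0.177,"wx": -0.008,"wy": 0,"wz": 0,"grip": 10},
  {"dx": 0,"dy": -0.066,"dz": -0.178,"wx": -0.008,"wy": 0,"wz": 0,"grip": 10},
  {"dx": 0,"dy": -0.056,"dz": -0.178,"wx": -0.008,"wy": 0,"wz": 0,"grip": 10},
])

```text
time_s: 10.28
position: [0.5054, 0.117, 0.4297]
tcp_rot: [[0.982, 0.001, 0.19], [-0.19, 0.012, 0.982], [-0.002, -1.0, 0.012]]
force: [0.3, 1.3, -2.2]
opening: 0.271
```

```bash
cat >> h.py <<'E'
def ring(name):
    p,d=cap('side'); np.savez(name,p=p,d=d)
    P,R,g=prong_now(); print('prong model',tk(P).round(4)[0],'pitch',np.degrees(np.arcsin(-R[2,0])).round(1),'F',np.round(bot.read_state()['force'],1))
    u=proj('side',P)[0].astype(int); yy,xx=np.mgrid[u[1]-45:u[1]+90,u[0]-60:u[0]+90]; yy=yy.clip(0,399); uv=np.c_[xx.ravel(),yy.ravel()]
    D=tk(bydepth('side',uv,d[uv[:,1],uv[:,0]]))
    # lid plane angle: points on lid between 60 and 190 mm of hinge
    rr=np.hypot(D[:,1]-.1,D[:,2]-.115); s=(rr>.06)&(rr<.19)&(abs(D[:,0])<.12)&(D[:,2]>.13)
    Q=D[s]; a=np.arctan2(Q[:,2]-.115,.1-Q[:,1]); h=np.histogram(a,bins=np.arange(0,2.1,.03)); i=h[0].argmax(); print('lid phi~',np.median(a[abs(a-h[1][i]-.015)<.03]).round(3),h[0][i])
    k=(abs(D[:,0])<.009)&(rr>.212)&(rr<.246)&(D[:,2]>.09); Q=D[k]
    if len(Q): print('ring n',k.sum(),'phi',np.median(np.arctan2(Q[:,2]-.115,.1-Q[:,1])).round(3),Q.min(0).round(3),Q.max(0).round(3))
    return p,d
E
python3 - <<'E'
from h import *
ring('r1.npz'); print(theta(1.51))
E
```

```text
prong model [0.002  0.0856 0.3422] pitch 19.4 F [-0.  -0.8 -1.7]
lid phi~ 1.61 2183
ring n 136 phi 1.537 [-0.009  0.082  0.327] [0.005 0.109 0.358]
19.45086705202312
```

```bash
python3 - <<'E'
from h import *
arc(np.linspace(1.505,.945,17)[1:])
E
```

```text
{"dx":-0.015,"dy":-0.055,"dz":-0.179,"wx":-0.009,"wy":0.000,"wz":-0.001}
{"dx":-0.000,"dy":-0.033,"dz":-0.170,"wx":-0.008,"wy":0.000,"wz":-0.000}
{"dx":0.000,"dy":-0.024,"dz":-0.168,"wx":-0.008,"wy":-0.000,"wz":0.000}
{"dx":-0.000,"dy":-0.015,"dz":-0.167,"wx":-0.008,"wy":0.000,"wz":-0.000}
{"dx":0.000,"dy":-0.005,"dz":-0.164,"wx":-0.008,"wy":-0.000,"wz":0.000}
{"dx":-0.000,"dy":0.004,"dz":-0.161,"wx":-0.008,"wy":0.000,"wz":-0.000}
{"dx":-0.000,"dy":0.012,"dz":-0.158,"wx":-0.008,"wy":0.000,"wz":-0.000}
{"dx":-0.000,"dy":0.021,"dz":-0.155,"wx":-0.008,"wy":0.000,"wz":-0.000}
{"dx":-0.000,"dy":0.030,"dz":-0.151,"wx":-0.008,"wy":0.000,"wz":-0.000}
{"dx":-0.000,"dy":0.038,"dz":-0.146,"wx":-0.008,"wy":-0.000,"wz":0.000}
{"dx":-0.000,"dy":0.046,"dz":-0.142,"wx":-0.008,"wy":0.000,"wz":-0.000}
{"dx":-0.000,"dy":0.054,"dz":-0.136,"wx":-0.008,"wy":-0.000,"wz":0.000}
{"dx":0.000,"dy":0.062,"dz":-0.131,"wx":-0.008,"wy":-0.000,"wz":-0.000}
{"dx":-0.000,"dy":0.069,"dz":-0.125,"wx":-0.008,"wy":0.000,"wz":0.000}
{"dx":-0.000,"dy":0.076,"dz":-0.119,"wx":-0.008,"wy":0.000,"wz":-0.000}
{"dx":0.000,"dy":0.083,"dz":-0.112,"wx":-0.008,"wy":-0.000,"wz":0.000}
```

Request:
drive_tool([
  {"dx": -0.01,"dy": -0.055,"dz": -0.179,"wx": -0.008,"wy": 0,"wz": 0,"grip": 10},
  {"dx": 0,"dy": -0.033,"dz": -0.17,"wx": -0.008,"wy": 0,"wz": 0,"grip": 10},
  {"dx": 0,"dy": -0.024,"dz": -0.168,"wx": -0.008,"wy": 0,"wz": 0,"grip": 10},
  {"dx": 0,"dy": -0.015,"dz": -0.167,"wx": -0.008,"wy": 0,"wz": 0,"grip": 10},
  {"dx": 0,"dy": -0.005,"dz": -0.164,"wx": -0.008,"wy": 0,"wz": 0,"grip": 10},
  {"dx": 0,"dy": 0.004,"dz": -0.161,"wx": -0.008,"wy": 0,"wz": 0,"grip": 10},
  {"dx": 0,"dy": 0.012,"dz": -0.158,"wx": -0.008,"wy": 0,"wz": 0,"grip": 10},
  {"dx": 0,"dy": 0.021,"dz": -0.155,"wx": -0.008,"wy": 0,"wz": 0,"grip": 10},
])

```text
time_s: 11.32
position: [0.4949, 0.0652, 0.4348]
tcp_rot: [[0.982, -0.019, 0.189], [-0.19, -0.087, 0.978], [-0.002, -0.996, -0.089]]
force: [-0.1, -1.2, -2.2]
opening: 0.274
```

Request:
drive_tool([
  {"dx": 0,"dy": 0.03,"dz": -0.151,"wx": -0.008,"wy": 0,"wz": 0,"grip": 10},
  {"dx": 0,"dy": 0.038,"dz": -0.146,"wx": -0.008,"wy": 0,"wz": 0,"grip": 10},
  {"dx": 0,"dy": 0.046,"dz": -0.142,"wx": -0.008,"wy": 0,"wz": 0,"grip": 10},
  {"dx": 0,"dy": 0.054,"dz": -0.136,"wx": -0.008,"wy": 0,"wz": 0,"grip": 10},
  {"dx": 0,"dy": 0.062,"dz": -0.131,"wx": -0.008,"wy": 0,"wz": 0,"grip": 10},
  {"dx": 0,"dy": 0.069,"dz": -0.125,"wx": -0.008,"wy": 0,"wz": 0,"grip": 10},
  {"dx": 0,"dy": 0.076,"dz": -0.119,"wx": -0.008,"wy": 0,"wz": 0,"grip": 10},
  {"dx": 0,"dy": 0.083,"dz": -0.112,"wx": -0.008,"wy": 0,"wz": 0,"grip": 10},
])

```text
time_s: 12.32
position: [0.4864, 0.0213, 0.4222]
tcp_rot: [[0.982, -0.037, 0.187], [-0.19, -0.185, 0.964], [-0.002, -0.982, -0.189]]
force: [-0.2, -1.8, -0.6]
opening: 0.273
```

```bash
python3 - <<'E'
from h import *
ring('r2.npz'); print(theta(.945),tk(eye(.945)))
arc(np.linspace(.945,.465,17)[1:])
E
```

```text
prong model [ 0.0011 -0.0335  0.2955] pitch 31.0 F [-1.  -3.1 -0.4]
lid phi~ 0.999 2675
ring n 88 phi 0.954 [-0.007 -0.049  0.285] [ 0.008 -0.022  0.309]
30.88150289017341 [[-6.12872022e-18 -3.35493764e-02  2.96864587e-01]]
{"dx":0.002,"dy":0.048,"dz":-0.101,"wx":-0.006,"wy":0.001,"wz":-0.001}
{"dx":0.000,"dy":0.081,"dz":-0.085,"wx":-0.007,"wy":-0.000,"wz":-0.000}
{"dx":-0.000,"dy":0.085,"dz":-0.080,"wx":-0.007,"wy":0.000,"wz":0.000}
{"dx":0.000,"dy":0.089,"dz":-0.074,"wx":-0.007,"wy":0.000,"wz":-0.000}
{"dx":-0.000,"dy":0.093,"dz":-0.069,"wx":-0.007,"wy":-0.000,"wz":0.000}
{"dx":0.000,"dy":0.096,"dz":-0.063,"wx":-0.007,"wy":-0.000,"wz":-0.000}
{"dx":-0.000,"dy":0.100,"dz":-0.057,"wx":-0.007,"wy":0.000,"wz":0.000}
{"dx":-0.000,"dy":0.103,"dz":-0.051,"wx":-0.007,"wy":-0.000,"wz":0.000}
{"dx":0.000,"dy":0.106,"dz":-0.044,"wx":-0.007,"wy":0.000,"wz":0.000}
{"dx":0.000,"dy":0.108,"dz":-0.038,"wx":-0.007,"wy":-0.000,"wz":-0.000}
{"dx":-0.000,"dy":0.111,"dz":-0.031,"wx":-0.007,"wy":0.000,"wz":-0.000}
{"dx":0.000,"dy":0.113,"dz":-0.025,"wx":-0.007,"wy":-0.000,"wz":0.000}
{"dx":-0.000,"dy":0.114,"dz":-0.018,"wx":-0.007,"wy":0.000,"wz":0.000}
{"dx":-0.000,"dy":0.116,"dz":-0.011,"wx":-0.007,"wy":-0.000,"wz":-0.000}
{"dx":0.000,"dy":0.117,"dz":-0.005,"wx":-0.007,"wy":-0.000,"wz":0.000}
{"dx":-0.000,"dy":0.118,"dz":0.002,"wx":-0.007,"wy":0.000,"wz":0.000}
```

Request:
drive_tool([
  {"dx": 0,"dy": 0.05,"dz": -0.101,"wx": -0.006,"wy": 0,"wz": 0,"grip": 10},
  {"dx": 0,"dy": 0.081,"dz": -0.085,"wx": -0.007,"wy": 0,"wz": 0,"grip": 10},
  {"dx": 0,"dy": 0.085,"dz": -0.08,"wx": -0.007,"wy": 0,"wz": 0,"grip": 10},
  {"dx": 0,"dy": 0.089,"dz": -0.074,"wx": -0.007,"wy": 0,"wz": 0,"grip": 10},
  {"dx": 0,"dy": 0.093,"dz": -0.069,"wx": -0.007,"wy": 0,"wz": 0,"grip": 10},
  {"dx": 0,"dy": 0.096,"dz": -0.063,"wx": -0.007,"wy": 0,"wz": 0,"grip": 10},
  {"dx": 0,"dy": 0.1,"dz": -0.057,"wx": -0.007,"wy": 0,"wz": 0,"grip": 10},
  {"dx": 0,"dy": 0.103,"dz": -0.051,"wx": -0.007,"wy": 0,"wz": 0,"grip": 10},
])

```text
time_s: 13.38
position: [0.4809, -0.0069, 0.3999]
tcp_rot: [[0.982, -0.054, 0.182], [-0.19, -0.267, 0.945], [-0.002, -0.962, -0.272]]
force: [-0.6, -2.2, -1.8]
opening: 0.276
```

Request:
drive_tool([
  {"dx": 0,"dy": 0.106,"dz": -0.044,"wx": -0.007,"wy": 0,"wz": 0,"grip": 10},
  {"dx": 0,"dy": 0.108,"dz": -0.038,"wx": -0.007,"wy": 0,"wz": 0,"grip": 10},
  {"dx": 0,"dy": 0.111,"dz": -0.031,"wx": -0.007,"wy": 0,"wz": 0,"grip": 10},
  {"dx": 0,"dy": 0.113,"dz": -0.025,"wx": -0.007,"wy": 0,"wz": 0,"grip": 10},
  {"dx": 0,"dy": 0.114,"dz": -0.018,"wx": -0.007,"wy": 0,"wz": 0,"grip": 10},
  {"dx": 0,"dy": 0.116,"dz": -0.011,"wx": -0.007,"wy": 0,"wz": 0,"grip": 10},
  {"dx": 0,"dy": 0.117,"dz": -0.005,"wx": -0.007,"wy": 0,"wz": 0,"grip": 10},
  {"dx": 0,"dy": 0.118,"dz": 0.002,"wx": -0.007,"wy": 0,"wz": 0,"grip": 10},
])

```text
time_s: 14.38
position: [0.4775, -0.0238, 0.3673]
tcp_rot: [[0.982, -0.069, 0.177], [-0.19, -0.348, 0.918], [-0.002, -0.935, -0.355]]
force: [-1.3, 0.0, -3.0]
opening: 0.271
```

```bash
python3 - <<'E'
from h import *
ring('r3.npz'); print(theta(.465),tk(eye(.465)))
arc(np.linspace(.465,.145,17)[1:])
E
```

```text
prong model [ 0.0003 -0.1034  0.2113] pitch 40.8 F [-1.5  1.2 -4.6]
lid phi~ 0.47 2586
ring n 68 phi 0.444 [-0.009 -0.119  0.191] [ 0.007 -0.094  0.219]
40.592485549132945 [[ 1.68893481e-17 -1.03791317e-01  2.12771291e-01]]
{"dx":0.014,"dy":0.067,"dz":-0.026,"wx":-0.002,"wy":0.001,"wz":-0.002}
{"dx":0.000,"dy":0.079,"dz":0.009,"wx":-0.004,"wy":-0.000,"wz":0.000}
{"dx":-0.000,"dy":0.079,"dz":0.012,"wx":-0.004,"wy":0.000,"wz":-0.000}
{"dx":-0.000,"dy":0.079,"dz":0.015,"wx":-0.004,"wy":-0.000,"wz":0.000}
{"dx":-0.000,"dy":0.079,"dz":0.018,"wx":-0.004,"wy":0.000,"wz":0.000}
{"dx":0.000,"dy":0.079,"dz":0.021,"wx":-0.004,"wy":-0.000,"wz":-0.000}
{"dx":0.000,"dy":0.079,"dz":0.024,"wx":-0.004,"wy":-0.000,"wz":0.000}
{"dx":-0.000,"dy":0.079,"dz":0.027,"wx":-0.004,"wy":0.000,"wz":-0.000}
{"dx":0.000,"dy":0.078,"dz":0.030,"wx":-0.004,"wy":-0.000,"wz":-0.000}
{"dx":-0.000,"dy":0.078,"dz":0.033,"wx":-0.004,"wy":-0.000,"wz":0.000}
{"dx":-0.000,"dy":0.077,"dz":0.036,"wx":-0.004,"wy":0.000,"wz":-0.000}
{"dx":0.000,"dy":0.077,"dz":0.039,"wx":-0.004,"wy":-0.000,"wz":-0.000}
{"dx":-0.000,"dy":0.076,"dz":0.042,"wx":-0.004,"wy":0.000,"wz":-0.000}
{"dx":0.000,"dy":0.075,"dz":0.045,"wx":-0.004,"wy":-0.000,"wz":0.000}
{"dx":-0.000,"dy":0.074,"dz":0.048,"wx":-0.004,"wy":0.000,"wz":0.000}
{"dx":-0.000,"dy":0.073,"dz":0.051,"wx":-0.004,"wy":0.000,"wz":-0.000}
```

```bash
cat >> h.py <<'E'
def theta(phi): return np.interp(phi,[.145,.465],[57,40.8])
E
python3 - <<'E'
from h import *
print(bot.read_state()['joint_positions'].round(1) if hasattr(bot.read_state()['joint_positions'],'round') else bot.read_state()['joint_positions'])
arc(np.linspace(.465,.145,17)[1:])
E
```

```text
[ -4.2  14.   91.2 -21.1  78.3  11.7]
{"dx":0.014,"dy":-0.004,"dz":0.007,"wx":-0.011,"wy":0.001,"wz":-0.002}
{"dx":0.000,"dy":0.026,"dz":0.035,"wx":-0.011,"wy":-0.000,"wz":0.000}
{"dx":0.000,"dy":0.027,"dz":0.039,"wx":-0.011,"wy":0.000,"wz":-0.000}
{"dx":-0.000,"dy":0.026,"dz":0.043,"wx":-0.011,"wy":-0.000,"wz":0.000}
{"dx":-0.000,"dy":0.026,"dz":0.048,"wx":-0.011,"wy":-0.000,"wz":0.000}
{"dx":0.000,"dy":0.026,"dz":0.052,"wx":-0.011,"wy":0.000,"wz":0.000}
{"dx":0.000,"dy":0.025,"dz":0.056,"wx":-0.011,"wy":-0.000,"wz":-0.000}
{"dx":-0.000,"dy":0.025,"dz":0.060,"wx":-0.011,"wy":-0.000,"wz":-0.000}
{"dx":0.000,"dy":0.024,"dz":0.065,"wx":-0.011,"wy":-0.000,"wz":-0.000}
{"dx":-0.000,"dy":0.023,"dz":0.069,"wx":-0.011,"wy":0.000,"wz":0.000}
{"dx":-0.000,"dy":0.022,"dz":0.073,"wx":-0.011,"wy":0.000,"wz":0.000}
{"dx":0.000,"dy":0.020,"dz":0.077,"wx":-0.011,"wy":-0.000,"wz":-0.000}
{"dx":0.000,"dy":0.019,"dz":0.081,"wx":-0.011,"wy":0.000,"wz":0.000}
{"dx":0.000,"dy":0.017,"dz":0.085,"wx":-0.011,"wy":-0.000,"wz":-0.000}
{"dx":-0.000,"dy":0.015,"dz":0.089,"wx":-0.011,"wy":0.000,"wz":0.000}
{"dx":0.000,"dy":0.013,"dz":0.093,"wx":-0.011,"wy":0.000,"wz":-0.000}
```

Request:
drive_tool([
  {"dx": 0.01,"dy": 0,"dz": 0.007,"wx": -0.011,"wy": 0,"wz": -0.001,"grip": 10},
  {"dx": 0,"dy": 0.026,"dz": 0.035,"wx": -0.011,"wy": 0,"wz": 0,"grip": 10},
  {"dx": 0,"dy": 0.027,"dz": 0.039,"wx": -0.011,"wy": 0,"wz": 0,"grip": 10},
  {"dx": 0,"dy": 0.026,"dz": 0.043,"wx": -0.011,"wy": 0,"wz": 0,"grip": 10},
  {"dx": 0,"dy": 0.026,"dz": 0.048,"wx": -0.011,"wy": 0,"wz": 0,"grip": 10},
  {"dx": 0,"dy": 0.026,"dz": 0.052,"wx": -0.011,"wy": 0,"wz": 0,"grip": 10},
  {"dx": 0,"dy": 0.025,"dz": 0.056,"wx": -0.011,"wy": 0,"wz": 0,"grip": 10},
  {"dx": 0,"dy": 0.025,"dz": 0.06,"wx": -0.011,"wy": 0,"wz": 0,"grip": 10},
])

```text
time_s: 15.42
position: [0.4798, -0.0147, 0.3553]
tcp_rot: [[0.982, -0.091, 0.166], [-0.19, -0.472, 0.861], [-0.0, -0.877, -0.481]]
force: [-0.7, 0.2, -3.8]
opening: 0.273
```

Request:
drive_tool([
  {"dx": 0,"dy": 0.024,"dz": 0.065,"wx": -0.011,"wy": 0,"wz": 0,"grip": 10},
  {"dx": 0,"dy": 0.023,"dz": 0.069,"wx": -0.011,"wy": 0,"wz": 0,"grip": 10},
  {"dx": 0,"dy": 0.022,"dz": 0.073,"wx": -0.011,"wy": 0,"wz": 0,"grip": 10},
  {"dx": 0,"dy": 0.02,"dz": 0.077,"wx": -0.011,"wy": 0,"wz": 0,"grip": 10},
  {"dx": 0,"dy": 0.019,"dz": 0.081,"wx": -0.011,"wy": 0,"wz": 0,"grip": 10},
  {"dx": 0,"dy": 0.017,"dz": 0.085,"wx": -0.011,"wy": 0,"wz": 0,"grip": 10},
  {"dx": 0,"dy": 0.015,"dz": 0.089,"wx": -0.011,"wy": 0,"wz": 0,"grip": 10},
  {"dx": 0,"dy": 0.013,"dz": 0.093,"wx": -0.011,"wy": 0,"wz": 0,"grip": 10},
])

```text
time_s: 16.42
position: [0.4832, 0.003, 0.3366]
tcp_rot: [[0.982, -0.113, 0.152], [-0.19, -0.587, 0.787], [-0.0, -0.802, -0.598]]
force: [-0.8, 1.0, -3.7]
opening: 0.274
```

```bash
python3 - <<'E'
from h import *
ring('r4.npz'); print(tk(eye(.145)),np.round(bot.read_state()['joint_positions'],1))
arc(np.linspace(.145,.025,9)[1:])
E
```

```text
prong model [ 0.0013 -0.124   0.1438] pitch 56.7 F [-1.1 -0.2 -4.1]
lid phi~ 0.16 2175
ring n 63 phi 0.122 [-0.009 -0.134  0.123] [ 0.009 -0.111  0.149]
[[-1.85419484e-17 -1.25607347e-01  1.42996744e-01]] [  6.4  21.5  91.5 -35.2  81.4  27.3]
{"dx":-0.006,"dy":0.090,"dz":0.032,"wx":-0.003,"wy":0.001,"wz":0.000}
{"dx":0.000,"dy":0.074,"dz":0.043,"wx":0.000,"wy":0.000,"wz":0.000}
{"dx":-0.000,"dy":0.074,"dz":0.044,"wx":0.000,"wy":0.000,"wz":0.000}
{"dx":-0.000,"dy":0.073,"dz":0.045,"wx":0.000,"wy":0.000,"wz":0.000}
{"dx":-0.000,"dy":0.072,"dz":0.046,"wx":0.000,"wy":0.000,"wz":0.000}
{"dx":0.000,"dy":0.071,"dz":0.047,"wx":0.000,"wy":0.000,"wz":0.000}
{"dx":-0.000,"dy":0.071,"dz":0.048,"wx":0.000,"wy":0.000,"wz":0.000}
{"dx":0.000,"dy":0.070,"dz":0.049,"wx":0.000,"wy":0.000,"wz":0.000}
```

Request:
drive_tool([
  {"dx": 0,"dy": 0.08,"dz": 0.035,"wx": -0.002,"wy": 0,"wz": 0,"grip": 10},
  {"dx": 0,"dy": 0.074,"dz": 0.043,"wx": 0,"wy": 0,"wz": 0,"grip": 10},
  {"dx": 0,"dy": 0.074,"dz": 0.044,"wx": 0,"wy": 0,"wz": 0,"grip": 10},
  {"dx": 0,"dy": 0.073,"dz": 0.045,"wx": 0,"wy": 0,"wz": 0,"grip": 10},
  {"dx": 0,"dy": 0.072,"dz": 0.046,"wx": 0,"wy": 0,"wz": 0,"grip": 10},
  {"dx": 0,"dy": 0.071,"dz": 0.047,"wx": 0,"wy": 0,"wz": 0,"grip": 10},
  {"dx": 0,"dy": 0.07,"dz": 0.048,"wx": 0,"wy": 0,"wz": 0,"grip": 10},
  {"dx": 0,"dy": 0.07,"dz": 0.049,"wx": 0,"wy": 0,"wz": 0,"grip": 10},
])

```text
time_s: 17.48
position: [0.4829, -0.0002, 0.31]
tcp_rot: [[0.982, -0.113, 0.152], [-0.189, -0.59, 0.785], [0.001, -0.8, -0.6]]
force: [-0.4, -0.3, 1.8]
opening: 0.274
```

```bash
python3 - <<'E'
from h import *
ring('r5.npz'); F=[]
for i in range(4): cap('side'); F.append(bot.read_state()['force'])
print(np.round(F,2)); R=np.array(bot.read_state()['tcp_rot']); print('1mm down in tool units',(R.T@[0,0,-.001]/.04).round(4))
E
```

```text
prong model [ 0.0018 -0.128   0.1172] pitch 56.9 F [ 0.2  0.3 -0.4]
lid phi~ 0.104 145
ring n 54 phi 0.028 [-0.008 -0.136  0.11 ] [ 0.004 -0.113  0.135]
[[-0.08  0.58 -0.56]
 [-0.29  0.88 -0.16]
 [ 0.54 -0.05 -0.38]
 [ 0.37 -0.15 -1.43]]
1mm down in tool units [-0.     0.02   0.015]
```

Request:
drive_tool([
  {"dx": 0,"dy": 0.02,"dz": 0.015,"wx": 0,"wy": 0,"wz": 0,"grip": 10},
  {"dx": 0,"dy": 0.02,"dz": 0.015,"wx": 0,"wy": 0,"wz": 0,"grip": 10},
  {"dx": 0,"dy": 0,"dz": 0,"wx": 0,"wy": 0,"wz": 0,"grip": 10},
])

```text
time_s: 18.1
position: [0.4826, 0.0004, 0.3071]
tcp_rot: [[0.982, -0.114, 0.152], [-0.19, -0.588, 0.786], [-0.0, -0.801, -0.599]]
force: [1.5, -0.3, -1.5]
opening: 0.271
```

Request:
drive_tool([
  {"dx": 0,"dy": 0.02,"dz": 0.015,"wx": 0,"wy": 0,"wz": 0,"grip": 10},
  {"dx": 0,"dy": 0.02,"dz": 0.015,"wx": 0,"wy": 0,"wz": 0,"grip": 10},
  {"dx": 0,"dy": 0,"dz": 0,"wx": 0,"wy": 0,"wz": 0,"grip": 10},
])

```text
time_s: 18.48
position: [0.4824, 0.0004, 0.3051]
tcp_rot: [[0.982, -0.115, 0.151], [-0.19, -0.588, 0.786], [-0.001, -0.801, -0.599]]
force: [-0.1, 1.5, -2.4]
opening: 0.276
```

Request:
drive_tool([
  {"dx": 0,"dy": 0.02,"dz": 0.015,"wx": 0,"wy": 0,"wz": 0,"grip": 10},
  {"dx": 0,"dy": 0.02,"dz": 0.015,"wx": 0,"wy": 0,"wz": 0,"grip": 10},
  {"dx": 0,"dy": 0,"dz": 0,"wx": 0,"wy": 0,"wz": 0,"grip": 10},
])

```text
time_s: 18.85
position: [0.4826, 0.0003, 0.3034]
tcp_rot: [[0.982, -0.114, 0.152], [-0.19, -0.588, 0.786], [-0.001, -0.801, -0.599]]
force: [-0.1, -0.0, -1.9]
opening: 0.275
```

```bash
python3 - <<'E'
from h import *
ring('r6.npz'); F=[]
for i in range(4): cap('side'); F.append(bot.read_state()['force'])
print(np.round(np.mean(F,0),2))
E
```

```text
prong model [ 0.0016 -0.1275  0.1111] pitch 56.8 F [-0.4  0.6 -2.3]
lid phi~ nan 0
ring n 54 phi -0.015 [-0.009 -0.135  0.098] [ 0.009 -0.113  0.124]
[ 0.09 -0.49 -2.51]
  return _methods._mean(a, axis=axis, dtype=dtype,
  ret = ret.dtype.type(ret / rcount)
```

Request:
drive_tool([
  {"dx": 0,"dy": 0.03,"dz": 0.022,"wx": 0,"wy": 0,"wz": 0,"grip": 10},
  {"dx": 0,"dy": 0.03,"dz": 0.022,"wx": 0,"wy": 0,"wz": 0,"grip": 10},
  {"dx": 0,"dy": 0.03,"dz": 0.022,"wx": 0,"wy": 0,"wz": 0,"grip": 10},
  {"dx": 0,"dy": 0,"dz": 0,"wx": 0,"wy": 0,"wz": 0,"grip": 10},
])

```text
time_s: 19.6
position: [0.4825, 0.0002, 0.2988]
tcp_rot: [[0.982, -0.114, 0.151], [-0.19, -0.588, 0.786], [-0.001, -0.8, -0.599]]
force: [0.3, -0.1, -2.3]
opening: 0.273
```

```bash
cat >> h.py <<'E'
def fm(n=6):
    F=[]
    for i in range(n): cap('side'); F.append(bot.read_state()['force'])
    print('F',np.round(np.mean(F,0),2),'sd',np.round(np.std(F,0),2))
E
python3 - <<'E' 2>/dev/null
from h import *
ring('r7.npz'); fm()
E
```

```text
prong model [ 0.0016 -0.1276  0.1066] pitch 56.8 F [-0.5 -0.  -1.5]
lid phi~ nan 0
ring n 54 phi -0.034 [-0.008 -0.136  0.097] [ 0.009 -0.112  0.125]
F [ 0.12  0.44 -1.67] sd [0.37 0.35 0.57]
```

Request:
drive_tool([
  {"dx": 0,"dy": 0.02,"dz": 0.015,"wx": 0,"wy": 0,"wz": 0,"grip": 10},
  {"dx": 0,"dy": 0.02,"dz": 0.015,"wx": 0,"wy": 0,"wz": 0,"grip": 10},
  {"dx": 0,"dy": 0,"dz": 0,"wx": 0,"wy": 0,"wz": 0,"grip": 10},
])

```text
time_s: 20.32
position: [0.4828, -0.0001, 0.2976]
tcp_rot: [[0.982, -0.113, 0.152], [-0.19, -0.589, 0.785], [0.001, -0.8, -0.6]]
force: [-0.8, -1.4, 1.8]
opening: 0.273
```

```bash
python3 - <<'E' 2>/dev/null
from h import *
p,d=ring('r8.npz'); fm()
# lid top plane angle from depth
yy,xx=np.mgrid[180:390,150:420]; uv=np.c_[xx.ravel(),yy.ravel()]; D=tk(bydepth('side',uv,d[uv[:,1],uv[:,0]]))
s=(abs(D[:,0])<.14)&(D[:,1]>-.09)&(D[:,1]<.09)&(D[:,2]>.1)&(D[:,2]<.16); Q=D[s]
k=np.linalg.lstsq(np.c_[Q[:,1],Q[:,0],np.ones(len(Q))],Q[:,2],rcond=None)[0]; print(len(Q),'lid slope phi',-k[0],'z',k[2])
save(cv2.resize(p[130:390,170:450],(780,600),interpolation=2),'c6.png')
E
```

```text
prong model [ 0.002  -0.1279  0.1052] pitch 56.9 F [-1.4 -1.4  2. ]
lid phi~ nan 0
ring n 55 phi -0.03 [-0.009 -0.135  0.097] [ 0.008 -0.113  0.124]
F [-0.27 -1.24  2.37] sd [0.57 0.3  0.52]
10486 lid slope phi 0.006644815914018905 z 0.11929855321221779
```

View pics/c6.png

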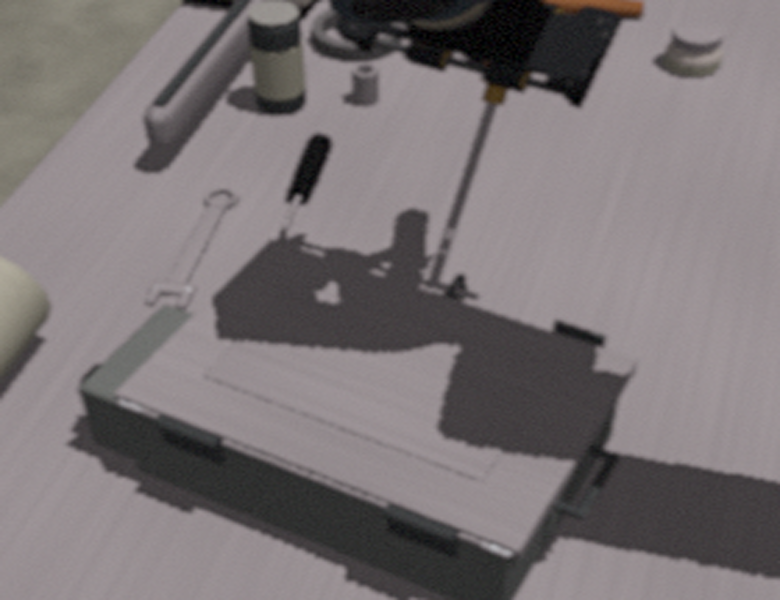

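Picture (8 viewed so far): the lid lies flat and shut on the tank, with the hook prong still in the eye at the front edge, at about (440,285) in the crop. About 4.5 N of firm press moved nothing further, so I'll centre the prong and withdraw it.

```bash
cat >> h.py <<'E'
REC=(np.array([.4533,-.2440,.0286]),Ro.from_matrix(np.array([[1,-.001,.006],[-.006,.348,.938],[-.003,-.938,.348]])).as_matrix())
E
python3 - <<'E'
from h import *
a=rows(*tcp_from_prong(wd([.0015,-.128,.1107])[0],hookR(79,56.9)),2); print()
b=rows(*tcp_from_prong(wd([.065,-.128,.1107])[0],hookR(79,56.9)),5,a); print('C')
c=rows(*tcp_from_prong(wd([.065,-.19,.22])[0],hookR(82,42)),4,b); print('D')
d=rows(REC[0]+[0,0,.13],REC[1],8,c); print(c,d)
E
```

```text
{"dx":-0.006,"dy":-0.058,"dz":-0.044,"wx":-0.000,"wy":0.000,"wz":0.000}
{"dx":-0.006,"dy":-0.058,"dz":-0.044,"wx":-0.000,"wy":0.000,"wz":0.000}

{"dx":0.317,"dy":0.000,"dz":-0.000,"wx":-0.000,"wy":0.000,"wz":-0.000}
{"dx":0.318,"dy":-0.000,"dz":0.000,"wx":0.000,"wy":0.000,"wz":0.000}
{"dx":0.318,"dy":-0.000,"dz":0.000,"wx":-0.000,"wy":-0.000,"wz":0.000}
{"dx":0.317,"dy":0.000,"dz":-0.000,"wx":0.000,"wy":0.000,"wz":0.000}
{"dx":0.318,"dy":-0.000,"dz":0.000,"wx":0.000,"wy":0.000,"wz":0.000}
C
{"dx":0.050,"dy":0.023,"dz":-0.815,"wx":0.041,"wy":-0.007,"wz":-0.004}
{"dx":0.040,"dy":-0.030,"dz":-0.816,"wx":0.041,"wy":-0.007,"wz":-0.004}
{"dx":0.031,"dy":-0.082,"dz":-0.812,"wx":0.041,"wy":-0.007,"wz":-0.004}
{"dx":0.023,"dy":-0.135,"dz":-0.806,"wx":0.041,"wy":-0.007,"wz":-0.004}
D
{"dx":-0.189,"dy":0.796,"dz":-0.135,"wx":0.059,"wy":-0.011,"wz":0.000}
{"dx":-0.192,"dy":0.780,"dz":-0.205,"wx":0.059,"wy":-0.011,"wz":0.000}
{"dx":-0.196,"dy":0.758,"dz":-0.273,"wx":0.059,"wy":-0.011,"wz":0.000}
{"dx":-0.201,"dy":0.730,"dz":-0.338,"wx":0.059,"wy":-0.011,"wz":0.000}
{"dx":-0.207,"dy":0.696,"dz":-0.400,"wx":0.059,"wy":-0.011,"wz":0.000}
{"dx":-0.215,"dy":0.657,"dz":-0.459,"wx":0.059,"wy":-0.011,"wz":0.000}
{"dx":-0.223,"dy":0.612,"dz":-0.514,"wx":0.059,"wy":-0.011,"wz":0.000}
{"dx":-0.232,"dy":0.562,"dz":-0.564,"wx":0.059,"wy":-0.011,"wz":0.000}
(array([ 0.53209714, -0.1181098 ,  0.37857316]), array([[ 0.99026807, -0.05213516,  0.12903905],
       [-0.1391731 , -0.37096095,  0.91816057],
       [ 0.        , -0.92718385, -0.37460659]])) (array([ 0.4533, -0.244 ,  0.1586]), array([[ 9.99979576e-01, -8.62607976e-04,  6.33278976e-03],
       [-5.63729951e-03,  3.47837054e-01,  9.37538055e-01],
       [-3.01150674e-03, -9.37554606e-01,  3.47825087e-01]]))
```

Request:
drive_tool([
  {"dx": -0.006,"dy": -0.058,"dz": -0.044,"wx": 0,"wy": 0,"wz": 0,"grip": 10},
  {"dx": -0.006,"dy": -0.058,"dz": -0.044,"wx": 0,"wy": 0,"wz": 0,"grip": 10},
  {"dx": 0,"dy": 0,"dz": 0,"wx": 0,"wy": 0,"wz": 0,"grip": 10},
  {"dx": 0.318,"dy": 0,"dz": 0,"wx": 0,"wy": 0,"wz": 0,"grip": 10},
  {"dx": 0.318,"dy": 0,"dz": 0,"wx": 0,"wy": 0,"wz": 0,"grip": 10},
  {"dx": 0.318,"dy": 0,"dz": 0,"wx": 0,"wy": 0,"wz": 0,"grip": 10},
  {"dx": 0.318,"dy": 0,"dz": 0,"wx": 0,"wy": 0,"wz": 0,"grip": 10},
  {"dx": 0.318,"dy": 0,"dz": 0,"wx": 0,"wy": 0,"wz": 0,"grip": 10},
])

```text
time_s: 21.68
position: [0.5455, -0.012, 0.3027]
tcp_rot: [[0.982, -0.114, 0.152], [-0.19, -0.588, 0.786], [-0.0, -0.801, -0.599]]
force: [0.2, 0.2, -2.0]
opening: 0.273
```

```bash
python3 - <<'E' 2>/dev/null
from h import *
p,d=ring('r9.npz'); fm(2)
E
```

```text
prong model [ 0.0681 -0.1275  0.1104] pitch 56.8 F [ 3.   0.2 -1.5]
lid phi~ nan 0
ring n 44 phi -0.014 [-0.001 -0.135  0.098] [ 0.005 -0.113  0.124]
F [ 0.04  0.41 -2.1 ] sd [0.06 0.39 0.24]
```

Clear, and the ring has not moved. Now back to the resting place.

Request:
drive_tool([
  {"dx": 0.05,"dy": 0.02,"dz": -0.5,"wx": 0.02,"wy": -0.004,"wz": -0.002,"grip": 10},
  {"dx": 0.05,"dy": 0,"dz": -0.815,"wx": 0.041,"wy": -0.007,"wz": -0.004,"grip": 10},
  {"dx": 0.04,"dy": -0.05,"dz": -0.815,"wx": 0.041,"wy": -0.007,"wz": -0.004,"grip": 10},
  {"dx": 0.03,"dy": -0.09,"dz": -0.81,"wx": 0.041,"wy": -0.007,"wz": -0.004,"grip": 10},
  {"dx": 0.02,"dy": -0.1,"dz": -0.4,"wx": 0.021,"wy": -0.003,"wz": -0.002,"grip": 10},
])

```text
time_s: 22.45
position: [0.5325, -0.1229, 0.3814]
tcp_rot: [[0.99, -0.052, 0.131], [-0.142, -0.371, 0.918], [0.001, -0.927, -0.375]]
force: [0.3, -0.3, -2.9]
opening: 0.274
```

```bash
python3 - <<'E'
from h import *
rows(REC[0]+[0,0,.11],REC[1],10)
E
```

```text
{"dx":-0.153,"dy":0.685,"dz":-0.076,"wx":0.047,"wy":-0.009,"wz":0.000}
{"dx":-0.155,"dy":0.678,"dz":-0.124,"wx":0.047,"wy":-0.009,"wz":0.000}
{"dx":-0.157,"dy":0.667,"dz":-0.172,"wx":0.047,"wy":-0.009,"wz":0.000}
{"dx":-0.159,"dy":0.653,"dz":-0.218,"wx":0.047,"wy":-0.009,"wz":0.000}
{"dx":-0.163,"dy":0.635,"dz":-0.264,"wx":0.047,"wy":-0.009,"wz":0.000}
{"dx":-0.166,"dy":0.614,"dz":-0.308,"wx":0.047,"wy":-0.009,"wz":0.000}
{"dx":-0.171,"dy":0.590,"dz":-0.350,"wx":0.047,"wy":-0.009,"wz":0.000}
{"dx":-0.176,"dy":0.562,"dz":-0.390,"wx":0.047,"wy":-0.009,"wz":0.000}
{"dx":-0.182,"dy":0.532,"dz":-0.428,"wx":0.047,"wy":-0.009,"wz":0.000}
{"dx":-0.188,"dy":0.499,"dz":-0.463,"wx":0.047,"wy":-0.009,"wz":0.000}
```

Request:
drive_tool([
  {"dx": -0.153,"dy": 0.685,"dz": -0.076,"wx": 0.047,"wy": -0.009,"wz": 0,"grip": 10},
  {"dx": -0.155,"dy": 0.678,"dz": -0.124,"wx": 0.047,"wy": -0.009,"wz": 0,"grip": 10},
  {"dx": -0.157,"dy": 0.667,"dz": -0.172,"wx": 0.047,"wy": -0.009,"wz": 0,"grip": 10},
  {"dx": -0.159,"dy": 0.653,"dz": -0.218,"wx": 0.047,"wy": -0.009,"wz": 0,"grip": 10},
  {"dx": -0.163,"dy": 0.635,"dz": -0.264,"wx": 0.047,"wy": -0.009,"wz": 0,"grip": 10},
  {"dx": -0.166,"dy": 0.614,"dz": -0.308,"wx": 0.047,"wy": -0.009,"wz": 0,"grip": 10},
  {"dx": -0.171,"dy": 0.59,"dz": -0.35,"wx": 0.047,"wy": -0.009,"wz": 0,"grip": 10},
  {"dx": -0.176,"dy": 0.562,"dz": -0.39,"wx": 0.047,"wy": -0.009,"wz": 0,"grip": 10},
])

```text
time_s: 23.45
position: [0.4694, -0.2187, 0.1853]
tcp_rot: [[1.0, -0.005, 0.029], [-0.028, 0.208, 0.978], [-0.011, -0.978, 0.207]]
force: [1.3, -0.3, -2.0]
opening: 0.273
```

Request:
drive_tool([
  {"dx": -0.182,"dy": 0.532,"dz": -0.428,"wx": 0.047,"wy": -0.009,"wz": 0,"grip": 10},
  {"dx": -0.188,"dy": 0.499,"dz": -0.463,"wx": 0.047,"wy": -0.009,"wz": 0,"grip": 10},
  {"dx": 0,"dy": 0,"dz": 0,"wx": 0,"wy": 0,"wz": 0,"grip": 10},
  {"dx": 0,"dy": 0,"dz": 0,"wx": 0,"wy": 0,"wz": 0,"grip": 10},
])

```text
time_s: 23.95
position: [0.4545, -0.2424, 0.1378]
tcp_rot: [[1.0, -0.002, 0.003], [-0.002, 0.347, 0.938], [-0.003, -0.938, 0.347]]
force: [0.4, -0.4, -0.8]
opening: 0.27
```

```bash
python3 - <<'E'
from h import *
p,d=cap('side'); P,R,g=prong_now(); print('model prong',P.round(4),'grip',g.round(4),R[:,0].round(3))
pts=[P,g+R[:,0]*.08,g+R[:,0]*.12,g+R[:,0]*.16,g+R[:,0]*.2]; q=proj('side',pts); print(q.round(0).tolist())
# shaft points by depth near the model line
yy,xx=np.mgrid[90:270,300:430]; uv=np.c_[xx.ravel(),yy.ravel()]; D=bydepth('side',uv,d[uv[:,1],uv[:,0]])
s=(D[:,2]>.08)&(D[:,2]<.20)&(abs(D[:,0]-.453)<.05)&(D[:,1]>g[1]+.05)&(D[:,1]<g[1]+.3); Q=D[s]
for y in np.arange(g[1]+.06,g[1]+.25,.02):
    k=Q[abs(Q[:,1]-y)<.01]; print(y.round(3),len(k),np.median(k,0).round(4) if len(k) else '')
rows(REC[0]+[0,0,.03],REC[1],4)
E
```

```text
model prong [ 0.4331 -0.0226  0.1236] grip [ 0.4548 -0.2526  0.1249] [0.001 1.    0.005]
[[369.0, 213.0], [374.0, 171.0], [370.0, 181.0], [367.0, 191.0], [363.0, 202.0]]
-0.193 36 [ 0.4538 -0.1984  0.126 ]
-0.173 17 [ 0.4535 -0.1709  0.1267]
-0.153 17 [ 0.4544 -0.1526  0.126 ]
-0.133 19 [ 0.4537 -0.1316  0.1263]
-0.113 21 [ 0.4545 -0.1115  0.1268]
-0.093 22 [ 0.4545 -0.0922  0.1263]
-0.073 20 [ 0.4534 -0.0723  0.1259]
-0.053 24 [ 0.454  -0.0501  0.1261]
-0.033 21 [ 0.4537 -0.0295  0.1258]
-0.013 54 [ 0.439  -0.0189  0.1258]
{"dx":-0.009,"dy":0.463,"dz":-0.183,"wx":0.000,"wy":0.001,"wz":-0.000}
{"dx":-0.009,"dy":0.463,"dz":-0.183,"wx":0.000,"wy":0.001,"wz":-0.000}
{"dx":-0.009,"dy":0.463,"dz":-0.183,"wx":0.000,"wy":0.001,"wz":-0.000}
{"dx":-0.008,"dy":0.463,"dz":-0.184,"wx":0.000,"wy":0.001,"wz":-0.000}
```

The shaft is level, with depth constant within 1 mm along it, so it did not slip. Lowering now.

Request:
drive_tool([
  {"dx": -0.009,"dy": 0.5,"dz": -0.19,"wx": 0,"wy": 0,"wz": 0,"grip": 10},
  {"dx": -0.009,"dy": 0.5,"dz": -0.19,"wx": 0,"wy": 0,"wz": 0,"grip": 10},
  {"dx": -0.009,"dy": 0.5,"dz": -0.19,"wx": 0,"wy": 0,"wz": 0,"grip": 10},
  {"dx": -0.008,"dy": 0.5,"dz": -0.19,"wx": 0,"wy": 0,"wz": 0,"grip": 10},
  {"dx": 0,"dy": 0.25,"dz": -0.09,"wx": 0,"wy": 0,"wz": 0,"grip": 10},
  {"dx": 0,"dy": 0.12,"dz": -0.044,"wx": 0,"wy": 0,"wz": 0,"grip": 10},
  {"dx": 0,"dy": 0.1,"dz": -0.037,"wx": 0,"wy": 0,"wz": 0,"grip": 10},
  {"dx": 0,"dy": 0,"dz": 0,"wx": 0,"wy": 0,"wz": 0,"grip": 10},
])

```text
time_s: 25.0
position: [0.4531, -0.2436, 0.0319]
tcp_rot: [[1.0, -0.001, 0.003], [-0.002, 0.347, 0.938], [-0.002, -0.938, 0.347]]
force: [-0.1, -0.2, -1.6]
opening: 0.273
```

```bash
python3 - <<'E'
from h import *
fm(5); print(bot.read_state()['position'])
E
```

```text
F [ 0.45  0.01 -2.34] sd [0.34 0.51 0.57]
[ 0.45301717 -0.24369859  0.03191612]
```

Request:
drive_tool([
  {"dx": 0,"dy": 0.024,"dz": -0.009,"wx": 0,"wy": 0,"wz": 0,"grip": 10},
  {"dx": 0,"dy": 0.024,"dz": -0.009,"wx": 0,"wy": 0,"wz": 0,"grip": 10},
  {"dx": 0,"dy": 0.024,"dz": -0.009,"wx": 0,"wy": 0,"wz": 0,"grip": 10},
  {"dx": 0,"dy": 0,"dz": 0,"wx": 0,"wy": 0,"wz": 0,"grip": 10},
])

```text
time_s: 25.75
position: [0.4529, -0.2436, 0.0287]
tcp_rot: [[1.0, -0.001, 0.003], [-0.002, 0.348, 0.938], [-0.002, -0.938, 0.348]]
force: [-0.1, -1.4, -0.0]
opening: 0.274
```

```bash
python3 - <<'E'
from h import *
fm(5); print(bot.read_state()['position'])
E
```

```text
F [-0.35 -0.24  0.03] sd [0.38 0.26 0.4 ]
[ 0.45287397 -0.24353121  0.02866533]
```

The force is back to 0, so the bench is carrying the hook. Opening the fingers.

Request:
drive_tool([
  {"dx": 0,"dy": 0,"dz": 0,"wx": 0,"wy": 0,"wz": 0,"grip": 60},
  {"dx": 0,"dy": 0,"dz": 0,"wx": 0,"wy": 0,"wz": 0,"grip": 70},
  {"dx": 0,"dy": 0,"dz": 0,"wx": 0,"wy": 0,"wz": 0,"grip": 80},
  {"dx": 0,"dy": 0,"dz": 0,"wx": 0,"wy": 0,"wz": 0,"grip": 80},
  {"dx": 0,"dy": 0,"dz": 0,"wx": 0,"wy": 0,"wz": 0,"grip": 80},
  {"dx": 0,"dy": 0,"dz": 0,"wx": 0,"wy": 0,"wz": 0,"grip": 80},
  {"dx": 0,"dy": 0,"dz": 0,"wx": 0,"wy": 0,"wz": 0,"grip": 80},
])

```text
time_s: 26.88
position: [0.4529, -0.2435, 0.0285]
tcp_rot: [[1.0, -0.001, 0.003], [-0.002, 0.347, 0.938], [-0.002, -0.938, 0.347]]
force: [-0.4, -1.0, 0.1]
opening: 0.9
```

Request:
drive_tool([
  {"dx": 0,"dy": -0.4,"dz": 0,"wx": 0,"wy": 0,"wz": 0,"grip": 80},
  {"dx": 0,"dy": -0.7,"dz": 0,"wx": 0,"wy": 0,"wz": 0,"grip": 80},
  {"dx": 0,"dy": -0.8,"dz": 0.1,"wx": 0,"wy": 0,"wz": 0,"grip": 80},
  {"dx": 0,"dy": -0.9,"dz": 0.2,"wx": 0,"wy": 0,"wz": 0,"grip": 80},
  {"dx": 0,"dy": -0.9,"dz": 0.2,"wx": 0,"wy": 0,"wz": 0,"grip": 80},
  {"dx": 0,"dy": -0.9,"dz": 0.2,"wx": 0,"wy": 0,"wz": 0,"grip": 80},
  {"dx": 0,"dy": -0.4,"dz": 0.1,"wx": 0,"wy": 0,"wz": 0,"grip": 80},
  {"dx": 0,"dy": 0,"dz": 0,"wx": 0,"wy": 0,"wz": 0,"grip": 80},
])

```text
time_s: 27.88
position: [0.4535, -0.2835, 0.2283]
tcp_rot: [[1.0, 0.0, 0.002], [-0.002, 0.345, 0.939], [-0.001, -0.939, 0.345]]
force: [1.0, 0.7, -0.4]
opening: 0.915
```

```bash
python3 - <<'E'
from h import *
p,d=cap('side'); save(cv2.resize(p,(800,500)),'end.png')
yy,xx=np.mgrid[150:390,150:430]; uv=np.c_[xx.ravel(),yy.ravel()]; W=bydepth('side',uv,d[uv[:,1],uv[:,0]]); D=tk(W)
s=(abs(D[:,0])<.14)&(D[:,1]>-.09)&(D[:,1]<.09)&(D[:,2]>.1)&(D[:,2]<.16); Q=D[s]
k=np.linalg.lstsq(np.c_[Q[:,1],Q[:,0],np.ones(len(Q))],Q[:,2],rcond=None)[0]; print('lid phi',-k[0])
r=(abs(D[:,0])<.009)&(D[:,1]<-.112)&(D[:,1]>-.145)&(D[:,2]>.09); print('ring',D[r].min(0).round(3),D[r].max(0).round(3))
for y in np.arange(-.34,0,.04):
    m=(abs(W[:,1]-y)<.012)&(abs(W[:,0]-.453)<.03)&(W[:,2]>.009)&(W[:,2]<.05); print(y.round(2),m.sum(),np.median(W[m],0).round(3) if m.sum() else '')
print(bot.read_state()['time_s'],bot.read_state()['position'])
E
```

```text
lid phi 0.006511476327992452
ring [-0.001 -0.135  0.098] [ 0.005 -0.113  0.124]
-0.34 45 [ 0.452 -0.34   0.028]
-0.3 55 [ 0.451 -0.299  0.028]
-0.26 52 [ 0.451 -0.261  0.028]
-0.22 76 [ 0.451 -0.22   0.025]
-0.18 25 [ 0.453 -0.18   0.017]
-0.14 22 [ 0.453 -0.143  0.017]
-0.1 23 [ 0.452 -0.1    0.017]
-0.06 23 [ 0.452 -0.06   0.017]
-0.02 49 [ 0.444 -0.02   0.017]
27.925 [ 0.45296125 -0.28278727  0.22707881]
```

View pics/end.png

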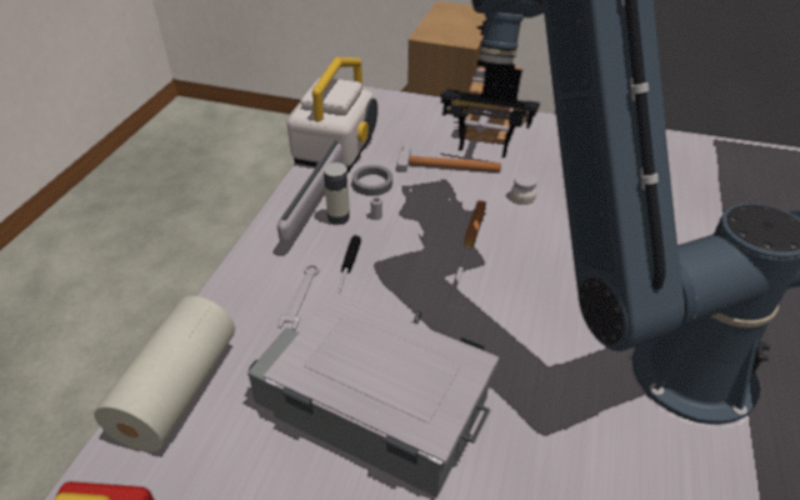

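The lid is shut, at about (370,370). The hook lies flat in its old place, with the handle at about (475,225), and the bystanders are undisturbed. Handing in.

```bash
python3 -c "
from rig import workorder
print(workorder.hand_in())"
```

```text
the job is handed in; nothing more can be done
None
```

I closed the lid with the hook, laid the hook back flat where it had been, and handed the job in at about 28 s.

**How it went:** the prong went through the ring eye from the +x side. I pulled the lid over and eased it down on the prong. With the shaft sloped about 57° I pressed it in small steps of about 1 mm. The ring came down about 11 mm through the catch, then stood firm under roughly 4.5 N.

**Last checks:**
- **Lid:** its top is level to 0.007 rad, which is within measuring noise. The ring centre is 111 mm above the bench, where 110 mm was expected, and was unchanged after I drew the prong out.
- **Hook:** it is level, with the shaft's depth reading constant along its length. The bench carried its weight before I opened the fingers.
- **Bystanders and gripper:** the bystanders look to be where they were by eye in the final picture, but I did not measure them. The gripper is clear of everything.

**What disagreed or was not seen:**
- My first estimate of the grip point along the handle was about 12 mm off. The depth image before insertion showed this, and I corrected for it.
- The lid started at about 1.72 rad, not the fully thrown-back 1.95.
- I did not see the snap as a force peak, because it happened between readings. I inferred it from the ring's drop and the firm stop.

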